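# Hook the mould inserts out of the cooling tank and seat them in the mould bed

## Robot

A 6-joint arm with a two-finger parallel gripper is mounted at the origin on the work surface. World frame = base frame: x ahead of the robot, y to its left, z up, the work surface at z = 0. Lengths are in m, angles in rad, forces in N, time in s.
With the tool pointing down it reaches from about 0.3 to 0.85 m from the base axis. Payload 5.4 kg.
Tool frame: the origin (TCP) lies midway between the tips of the shut fingers; the grasp point (between the pads) lies 19 mm behind it; z points along the fingers, y is the line along which they close (so a half turn about z gives the same grasp; the last joint's range is limited). The gripper opens to 85 mm and grips with 20 to 120 N. Pads are 22 mm wide; open, the fingers measure 114 mm over their backs; the gripper's body (76 mm by 85 mm) begins 54 mm behind the grasp point. The pads swing forward as they close: fully open they stand 13 mm farther back than shut.
Start: joints at [1.13, 0.158, 1.597, -0, 1.386, -0.21], TCP at [0.132, 0.56, 0.231] pointing down, gripper open.
Joint ranges: [-2.91, 2.91], [-0.94, 2.29], [0.18, 2.7], [-1.29, 4.43], [0.17, 2.64], [-3, 3]. Speed limits (rad/s): [2.57, 2.57, 3.14, 3.14, 3.14, 3.14].

## Interface

Orientations are given as a unit quaternion [x, y, z, w].
In Python, from plant import robot gives the robot as it stands. The module is installed in compiled form; this text tells all that it offers.
- The arm moves only by the shell command python3 -m creep 'ROWS' [FORCE]. ROWS is JSON, a list of rows, each a list of 3 entries, a list of its own where there are three numbers: the opening, from -1 (shut) to 1 (fully open), then the shift along the tool's x, y, z in m, then the turn, a rotation vector about the tool's x, y, z in rad. A call has 1 to 20 rows; each row shifts and turns the commanded pose from where the row before left it, along the tool's axes as they then stand; what a row does not reach is not made up. A row lasts 1/8 s, in which the tool goes at most 62.5 mm and 10.7 degrees, less where a joint would pass 70% of its speed; a pose out of reach is approached as far as the arm can. A call with a gripper value outside its range is refused whole. The fingers move at their own pace and stop on an object; FORCE is the grip in N (left out, the last holds). Time passes only in rows, so rows that do not move let the fingers close. It gives the time, the measured TCP pose, the force, the opening and the grip force at its end, in the units of the state.
- robot.get_state(): the state, without advancing time (a new reading comes with each control period).
- robot.read_camera(name): name is "scene" or "top" or "wrist"; returns the picture (420x560x3 uint8, red, green, blue); there is no depth.
- robot.camera_info(name): a dict with "fx", "fy", "cx", "cy" (pixels), "xyz" and "rotation" of the camera in the world. Camera axes: x right, y down, z forward; pixel columns grow to the right and rows downward; lengths in m; the calibration is good to about 2 mm. A picture is of the moment at which its call begins: read the wrist's pose just before it. camera_info takes no time and is no camera call; for the wrist camera it gives the pose at the moment of the call.
- robot.job_done(): hands the job in; it is judged then, once.
The state is a dict: "time": time; "joints": joint angles; "dq": joint speeds; "effort": joint torques, N m; "ee_pos": TCP position; "tcp_rot": TCP orientation; "ft_force": force on the tool from outside, world axes, zero at the start; "moment": the same for the moment, N m; "gripper_width": finger opening in m; "finger_force": force on a finger pad.
Only numpy, scipy, OpenCV 4.12 (cv2) and the standard library are available. Lean on these libraries where they do the work, as an engineer would, in place of code of your own. Each camera call takes 0.05 s, during which the arm holds its last target. There are 200 camera calls.

## Task

Take the hook rod from its stand and use it to fetch every mould insert hanging in the deep yellow cooling tank; do not reach in for them with the gripper. Then set each insert upright in a pocket of the aluminium mould bed, any pocket, and press it down until it is flush. Finish with the rod back in its stand, hook down and resting on its collar, and leave the glassware and the paddle where they are.

Things in the scene. Friction and masses are not known exactly. Their poses are not given: they have to be found in the camera images.
- insert0_mid (a point): Loose mould insert 0: black graphite block 56 (x) x 40 (y) x 26 mm high with a fixed steel bail and red grip tab on top, 84 mm high, 0.17 to 0.33 kg, z up. This point: on its axis, half-way up, 42 mm above the underside, 16 mm above the block's top. A half turn about z changes nothing. May be absent. Best gripped from above by the tab: 10 (x) x 24 (y) x 16 mm, its centre 34 mm above this point, fingers closing along x.
- insert0: The same insert 0, origin at the centre of its underside.
- insert0_peak (a point): Peak of insert 0's bail (all inserts are alike): a round bar 8 mm thick along its y, 66 mm long. This point is on the bar's centre line at mid-length, 70 mm above the underside; the bar slopes down to 64 mm at 14 mm either side and runs level to its ends. Two straps (6 mm in x, 4 in y) at y = +-16 mm carry it: 28 mm is free between them, 40 mm between peak and block. The tab stands on the peak.
- insert1_mid (a point): Loose mould insert 1: black graphite block 56 (x) x 40 (y) x 26 mm high with a fixed steel bail and red grip tab on top, 84 mm high, 0.17 to 0.33 kg, z up. This point: on its axis, half-way up, 42 mm above the underside, 16 mm above the block's top. A half turn about z changes nothing. May be absent. Best gripped from above by the tab: 10 (x) x 24 (y) x 16 mm, its centre 34 mm above this point, fingers closing along x.
- insert1: The same insert 1, origin at the centre of its underside.
- insert2_mid (a point): Loose mould insert 2: black graphite block 56 (x) x 40 (y) x 26 mm high with a fixed steel bail and red grip tab on top, 84 mm high, 0.17 to 0.33 kg, z up. This point: on its axis, half-way up, 42 mm above the underside, 16 mm above the block's top. A half turn about z changes nothing. May be absent. Best gripped from above by the tab: 10 (x) x 24 (y) x 16 mm, its centre 34 mm above this point, fingers closing along x.
- insert2: The same insert 2, origin at the centre of its underside.
- tank: Yellow steel cooling tank (dry), fixed, 112 (x) x 232 (y) x 160 mm high, open on top, walls 4 mm, origin at the centre of its underside. Two grey dividers make three bays along y, each 104 (x) x 72 mm (y) inside, 76 mm apart. An insert hangs in a bay by its bar's ends, bar along the tank's y, peak 76 mm above the bench, 84 below the rim: too deep for a gripper. Straight up is the way out.
- bay0 (a point): Middle of the mouth of the bay at the tank's -y end, at rim height (160 mm). In every bay two steel rails run along x on the y walls, 12 mm wide, 48 mm clear between them, tops 66 mm above the bench; the bar's ends lie on them. Low stops (4 mm) keep the bar within about 5 mm of the bay's middle in x.
- rod_mid (a point): Hook rod, loose, 190 mm long, 0.16 kg, z up; this point: on its axis, half-way, 95 mm above the hook's lowest point. Top down: square wooden handle 22 x 22 x 62 mm; red collar plate 58 x 58 x 6 mm, underside 27 mm above this point; then a 122 mm long steel hook. Starts hanging by its collar in the stand. A bar in the hook lies right under the handle, its centre line 11 mm above the hook's lowest point.
- rod: The same rod, origin at the hook's lowest point, on the handle's axis. The hook is 7 mm round steel in the rod's x-z plane: shank down at x = -13 mm, bottom a shallow V lowest at x = 0, tip turned up at x = +13 mm and ending 20.5 mm above the lowest point; 19 mm free between shank and tip, open to the top.
- stand: Blue upright square tube on a green foot 90 x 90 x 8 mm, fixed: 50 x 50 mm outside, 42 x 42 mm inside, 130 mm high, origin at the centre of its underside. The rod is home when its hook hangs in the tube and its collar lies flat on the tube's top (hook's lowest point then 8 mm above the bench).
- stand_top (a point): Centre of the tube's mouth, 130 mm above the bench; axes as the stand's.
- bed: Aluminium mould bed, fixed, 104 (x) x 220 (y) x 44 mm high, origin at the centre of its underside. Three pockets 70 mm apart along y, each 61 (x) x 45 mm (y), mouths chamfered 3 mm; an insert fits with its x along the bed's x and 2.5 mm of play a side. Set in but not pressed, it rests on a raised pad and stands 8 mm proud; flush, its block's top is level with the bed's.
- bed_hole0 (a point): Middle of the mouth of pocket 0 (from the bed's -y end), 44 mm above the bench, at the bed's top face; axes as the bed's.
- bed_hole1 (a point): Middle of the mouth of pocket 1 (from the bed's -y end), 44 mm above the bench, at the bed's top face; axes as the bed's.
- bed_hole2 (a point): Middle of the mouth of pocket 2 (from the bed's -y end), 44 mm above the bench, at the bed's top face; axes as the bed's.
- pad0 (a joint): Stiff orange friction pad in pocket 0: 0 raised (its top 18 mm below the bed's top), 0.008 m pressed home (26 mm below). It needs about 8 N (insert's weight included) to move and stays where it is left.
- pad1 (a joint): Stiff orange friction pad in pocket 1: 0 raised (its top 18 mm below the bed's top), 0.008 m pressed home (26 mm below). It needs about 8 N (insert's weight included) to move and stays where it is left.
- pad2 (a joint): Stiff orange friction pad in pocket 2: 0 raised (its top 18 mm below the bed's top), 0.008 m pressed home (26 mm below). It needs about 8 N (insert's weight included) to move and stays where it is left.
- goblet: Bystander: loose green glass cup, 72 mm wide, 85 mm high; origin under its centre.
- float: Bystander: loose amber glass gather, 84 mm wide, 85 mm high; origin under its centre.
- paddle: Bystander: loose dark wooden paddle, 55 x 130 x 18 mm; origin under its centre.
There are look-alikes about, which are no part of the job. Leave any pink or purple look-alike of the insert0 alone.

How it is judged:
On the way, in this order (a step that is already met when the one before it is completed fails the run):
1. every insert is out of the tank (not (x of insert0_mid in the frame of tank between -0.054 and 0.054 m and y of insert0_mid in the frame of tank between -0.114 and 0.114 m and z of insert0_mid in the frame of tank below 0.19 m) and not (x of insert1_mid in the frame of tank between -0.054 and 0.054 m and y of insert1_mid in the frame of tank between -0.114 and 0.114 m and z of insert1_mid in the frame of tank below 0.19 m) and not (x of insert2_mid in the frame of tank between -0.054 and 0.054 m and y of insert2_mid in the frame of tank between -0.114 and 0.114 m and z of insert2_mid in the frame of tank below 0.19 m)), for 0.2 s.
2. every insert is seated flush in a pocket of the bed (((horizontal distance between insert0_mid and bed_hole0 below 0.006 m and z of insert0_mid in the frame of bed_hole0 between 0.01 and 0.018 m and angle between insert0_mid's own z axis and vertical below 0.06 rad) or (horizontal distance between insert0_mid and bed_hole1 below 0.006 m and z of insert0_mid in the frame of bed_hole1 between 0.01 and 0.018 m and angle between insert0_mid's own z axis and vertical below 0.06 rad) or (horizontal distance between insert0_mid and bed_hole2 below 0.006 m and z of insert0_mid in the frame of bed_hole2 between 0.01 and 0.018 m and angle between insert0_mid's own z axis and vertical below 0.06 rad)) and ((horizontal distance between insert1_mid and bed_hole0 below 0.006 m and z of insert1_mid in the frame of bed_hole0 between 0.01 and 0.018 m and angle between insert1_mid's own z axis and vertical below 0.06 rad) or (horizontal distance between insert1_mid and bed_hole1 below 0.006 m and z of insert1_mid in the frame of bed_hole1 between 0.01 and 0.018 m and angle between insert1_mid's own z axis and vertical below 0.06 rad) or (horizontal distance between insert1_mid and bed_hole2 below 0.006 m and z of insert1_mid in the frame of bed_hole2 between 0.01 and 0.018 m and angle between insert1_mid's own z axis and vertical below 0.06 rad)) and ((horizontal distance between insert2_mid and bed_hole0 below 0.006 m and z of insert2_mid in the frame of bed_hole0 between 0.01 and 0.018 m and angle between insert2_mid's own z axis and vertical below 0.06 rad) or (horizontal distance between insert2_mid and bed_hole1 below 0.006 m and z of insert2_mid in the frame of bed_hole1 between 0.01 and 0.018 m and angle between insert2_mid's own z axis and vertical below 0.06 rad) or (horizontal distance between insert2_mid and bed_hole2 below 0.006 m and z of insert2_mid in the frame of bed_hole2 between 0.01 and 0.018 m and angle between insert2_mid's own z axis and vertical below 0.06 rad))), for 0.2 s.
At the end, for the whole second after the job is handed in: Every insert is in a pocket: within 6 mm of its middle, upright within 0.06 rad, block top at most 2 mm above the bed, at rest. The rod hangs upright (0.08 rad) in its stand, within 15 mm of the middle, hook at most 14 mm above the bench, at rest (all of step 2 and linear speed of each of insert0, insert1, insert2, rod below 0.02 m/s and angular speed of each of insert0, insert1, insert2, rod below 0.2 rad/s and horizontal distance between rod_mid and stand_top below 0.015 m and height (world z) of rod below 0.014 m and angle between rod_mid's own z axis and vertical below 0.08 rad); the robot touches nothing.
It fails at once if the gripper touches an insert that is inside the tank ((contact force between the fingers and insert0 above 0.5 N and (x of insert0_mid in the frame of tank between -0.054 and 0.054 m and y of insert0_mid in the frame of tank between -0.114 and 0.114 m and z of insert0_mid in the frame of tank below 0.125 m)) or (contact force between the fingers and insert1 above 0.5 N and (x of insert1_mid in the frame of tank between -0.054 and 0.054 m and y of insert1_mid in the frame of tank between -0.114 and 0.114 m and z of insert1_mid in the frame of tank below 0.125 m)) or (contact force between the fingers and insert2 above 0.5 N and (x of insert2_mid in the frame of tank between -0.054 and 0.054 m and y of insert2_mid in the frame of tank between -0.114 and 0.114 m and z of insert2_mid in the frame of tank below 0.125 m))).
It fails at once if the goblet is moved more than 30 mm (distance of goblet from where it was at the start of the episode above 0.03 m).
It fails at once if the float is moved more than 30 mm (distance of float from where it was at the start of the episode above 0.03 m).
It fails at once if the paddle is moved more than 30 mm (distance of paddle from where it was at the start of the episode above 0.03 m).
Of insert0, insert1, insert2 only 2 to 3 are there at a start; the rules pass over those that are not, and their reading is None.
At some moment in a run one of insert0, insert1, insert2 may be knocked a few centimetres aside while the robot is not near it.
It also fails if it takes over 210 s, if anything falls off the work surface, if the arm or the gripper's body presses on something with over 40 N, if the wrist force passes 120 N, or if a joint passes its speed limit or range.

## Working session

There is one attempt and no reset: what is moved stays moved. The work goes in short steps, Python scripts to look and compute and a shell command to move; the robot and the scene stay as the last step left them, time stands still between calls to the robot, and variables do not carry over. Pictures are saved under pics/ and viewed, at most 14 in all, crops included, and the job is handed in when it is done.

```bash
mkdir -p pics; ls
cat > h.py <<'E'
import numpy as np, cv2
from plant import robot
from scipy.spatial.transform import Rotation as R
def snap(name,fn,crop=None,scale=1):
    im=robot.read_camera(name)[:,:,::-1]
    cv2.imwrite('pics/raw_'+fn,im)
    if crop: x0,y0,x1,y1=crop; im=im[y0:y1,x0:x1]
    if scale!=1: im=cv2.resize(im,None,fx=scale,fy=scale,interpolation=cv2.INTER_CUBIC)
    cv2.imwrite('pics/'+fn,im)
def rot(ci):
    r=np.array(ci['rotation'],float)
    return r if r.shape==(3,3) else R.from_quat(r).as_matrix()
def px2w(ci,u,v,z):
    M=rot(ci); d=M@np.array([(u-ci['cx'])/ci['fx'],(v-ci['cy'])/ci['fy'],1]); c=np.array(ci['xyz'])
    return c+d*(z-c[2])/d[2]
def w2px(ci,p):
    q=rot(ci).T@(np.array(p)-np.array(ci['xyz'])); return ci['fx']*q[0]/q[2]+ci['cx'],ci['fy']*q[1]/q[2]+ci['cy']
E
python3 - <<'E'
from h import *
for n in('scene','top','wrist'): print(n,robot.camera_info(n))
s=robot.get_state();print(s)
t=robot.read_camera('top')[:,:,::-1];cv2.imwrite('pics/top0.png',cv2.resize(t,(800,600)))
t=robot.read_camera('scene')[:,:,::-1];cv2.imwrite('pics/scene0.png',cv2.resize(t,(800,600)))
E
```

```text
pics
scene {'fx': 403.542284186366, 'fy': 403.542284186366, 'cx': 278.6384444187196, 'cy': 208.07883908460414, 'xyz': array([0.83307468, 0.49870873, 0.97149261]), 'rotation': array([ 0.23410117,  0.92632091, -0.28497387, -0.07691619])}
top {'fx': 432.9068716003569, 'fy': 432.9068716003569, 'cx': 282.7474531551282, 'cy': 199.69361058533497, 'xyz': array([ 3.77001951e-01, -8.81612417e-04,  1.28430697e+00]), 'rotation': array([ 0.71328318, -0.69703452,  0.04729411, -0.05597543])}
wrist {'fx': 292.8798723221908, 'fy': 292.8798723221908, 'cx': 284.3887113991786, 'cy': 209.07839464358335, 'xyz': array([0.06570524, 0.57397864, 0.37179197]), 'rotation': array([0.77601726, 0.61570476, 0.08435586, 0.10765201])}
{'time': 0.0, 'joints': array([ 1.12988262e+00,  1.59049096e-01,  1.59827579e+00,  2.02159678e-05,
        1.38620876e+00, -2.10095107e-01]), 'dq': array([ 1.46319509e-03,  5.86650953e-06,  8.63920922e-04,  2.25421913e-03,
       -4.51300802e-04, -5.53063354e-04]), 'effort': array([-2.39982684e-03, -3.96000552e+01, -3.31430733e+01, -3.32571872e-04,
        8.50671844e-03, -2.18792451e-05]), 'ee_pos': array([0.13128676, 0.55917495, 0.23029507]), 'tcp_rot': array([ 1.15155074e-01,  9.93347053e-01, -9.16355373e-04, -3.19763707e-04]), 'ft_force': array([ 0.22789564, -0.53665833,  0.79509501]), 'moment': array([-0.01493098,  0.03231826, -0.01304569]), 'finger_force': 0.0, 'gripper_width': 0.08542957609847997}
```

View pics/top0.png

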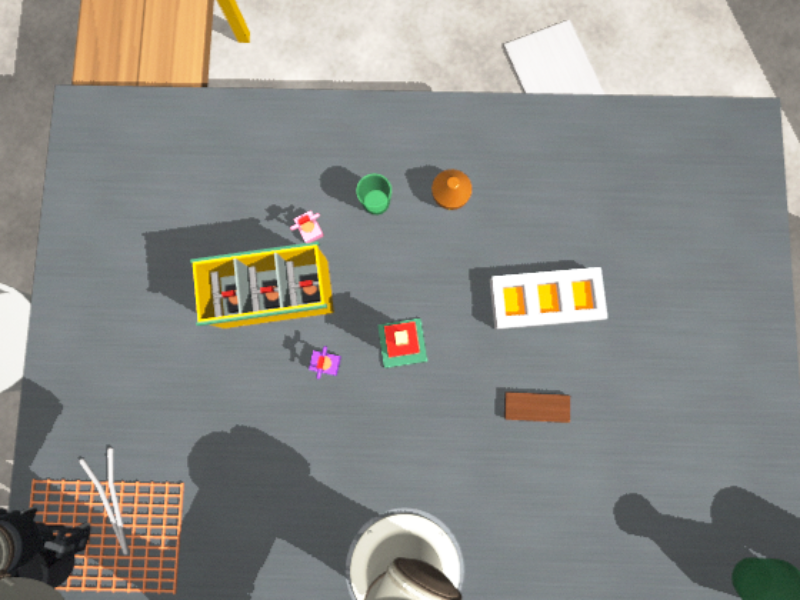

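View pics/scene0.png

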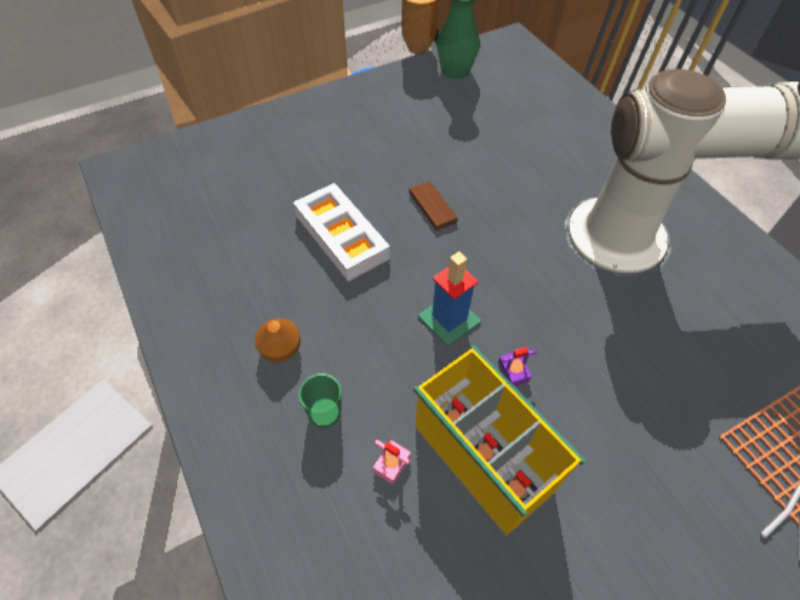

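Top view (800×600): the tank spans (193–332, 245–325) with three inserts (red tabs at ~(230,296), (266,291), (308,287)). The stand with the rod is at (402,340) and the bed at (550,297), with goblet (374,193), float (452,188) and paddle (538,407). The look-alikes are pink (307,227) and purple (325,362), both outside the tank and to be left alone. The handle, with the red collar under it, is the only rod.

```bash
cat >> h.py <<'E'
def blob(im,lo,hi,ci,z,roi,name):
    x0,y0,x1,y1=roi
    hsv=cv2.cvtColor(im,cv2.COLOR_BGR2HSV)[y0:y1,x0:x1]
    m=cv2.inRange(hsv,np.array(lo),np.array(hi))
    cs,_=cv2.findContours(m,cv2.RETR_EXTERNAL,cv2.CHAIN_APPROX_NONE)
    c=max(cs,key=cv2.contourArea).reshape(-1,2)+[x0,y0]
    P=np.array([px2w(ci,u,v,z)[:2] for u,v in c]).astype(np.float32)
    (cx,cy),(w,h),a=cv2.minAreaRect(P*1000)
    print(name,'center mm',round(cx,1),round(cy,1),'size',round(w,1),round(h,1),'ang',round(a,1))
E
python3 - <<'E'
from h import *
im=cv2.imread('pics/top0.png'); t=robot.read_camera('top')[:,:,::-1].copy(); cv2.imwrite('pics/raw_top.png',t)
ci=robot.camera_info('top')
blob(t,(0,0,200),(179,40,255),ci,.044,(335,180,435,235),'bed')
blob(t,(0,150,120),(8,255,255),ci,.136,(262,215,302,260),'collar')
blob(t,(70,80,40),(95,255,255),ci,.004,(255,215,305,262),'foot')
blob(t,(20,120,120),(35,255,255),ci,.160,(125,165,240,235),'tank')
c1=t[165:262,128:305]; cv2.imwrite('pics/c1.png',cv2.resize(c1,None,fx=4.5,fy=4.5,interpolation=cv2.INTER_CUBIC))
E
```

```text
bed center mm 542.2 -276.4 size 107.2 222.7 ang 6.3
collar center mm 445.8 18.1 size 57.8 57.9 ang 10.7
foot center mm 446.2 18.6 size 90.2 90.2 ang 10.3
tank center mm 534.2 276.3 size 131.8 250.2 ang 9.4
```

View pics/c1.png

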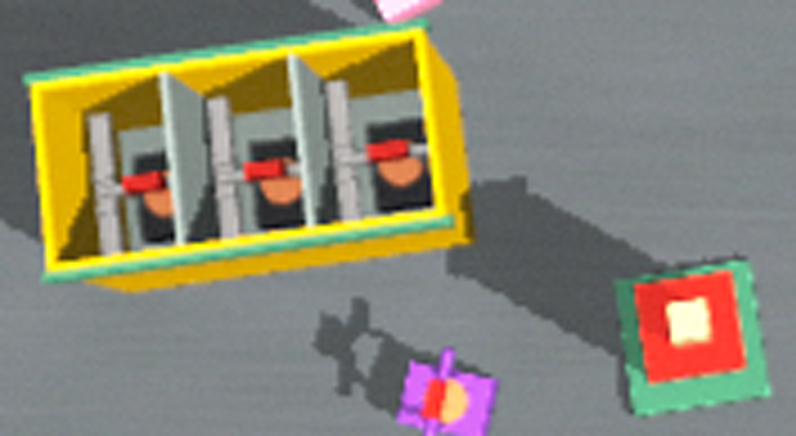

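The crop shows three black inserts with red tabs at (143,182), (266,168) and (388,150) inside the yellow tank, and a pale handle on the red collar at (688,322). The rim corners are near (27,78), (427,22), (453,220) and (43,280). The purple and pink look-alikes stand outside the tank.

Run:
```python
from h import *
ci=robot.camera_info('top')
f=lambda u,v,z:px2w(ci,128+(u+.5)/4.5-.5,165+(v+.5)/4.5-.5,z)
C=np.array([f(u,v,.16)[:2] for u,v in [(27,78),(427,22),(453,220),(43,280)]])
print(C*1000,C.mean(0)*1000)
for a,b in((0,1),(1,2),(2,3),(3,0)):
    d=C[b]-C[a];print(np.linalg.norm(d)*1000,np.degrees(np.arctan2(d[1],d[0])))
for u,v in((143,182),(266,168),(388,150)):print('tab',f(u,v,.088)*1000)
print('handle top',f(688,322,.198)*1000)
s=robot.get_state();print(R.from_quat(s['tcp_rot']).as_matrix().round(3))
```

```text
[[581.1154605  411.36958408]
 [619.85860533 176.8914168 ]
 [502.68980275 156.56477802]
 [462.31255158 393.21031805]] [541.49410504 284.50902424]
237.65740511034554 -80.61771115182006
118.91888218597963 -170.15818543965406
240.06547863295094 99.68275302742904
120.18273633166555 8.690511947104076
tab [530.12293882 360.54037832  88.        ]
tab [540.61251123 284.42096303  88.        ]
tab [553.61067899 208.98421411  88.        ]
handle top [444.30437132  17.83588057 198.        ]
[[-0.973  0.229 -0.001]
 [ 0.229  0.973 -0.001]
 [ 0.    -0.001 -1.   ]]
```

```bash
cat >> h.py <<'E'
def to(x,y,z,head=None):
    """print shift in tool axes (mm) and turn about tool z to reach target TCP (m, tool-y heading deg)"""
    s=robot.get_state(); M=R.from_quat(s['tcp_rot']).as_matrix(); p=np.array(s['ee_pos'])
    d=M.T@(np.array([x,y,z])-p); h=np.degrees(np.arctan2(M[1,1],M[0,1]))
    dh=0 if head is None else (head-h+180)%360-180
    tilt=R.from_matrix(M.T@R.from_euler('z',h-90,degrees=True).as_matrix()@np.diag([-1,1,-1])).as_rotvec()
    print('t',round(s['time'],2),'pos',(p*1000).round(1),'head',round(h,2),'| shift mm',(d*1000).round(1),'turn z',round(-np.radians(dh),3),'tilt fix',tilt.round(4),'| F',s['ft_force'].round(1),'w',round(s['gripper_width']*1000,1),'ff',round(float(s['finger_force']),1),'q',np.round(s['joints'],2))
E
python3 -m creep '[[1,[-0.0307,-0.0325,-0.005],[0,0,0]],[1,[-0.0307,-0.0325,-0.005],[0,0,0]],[1,[-0.0307,-0.0325,-0.005],[0,0,0]],[1,[-0.0307,-0.0325,-0.005],[0,0,0]],[1,[-0.0307,-0.0325,-0.005],[0,0,0]],[1,[-0.0307,-0.0325,-0.005],[0,0,0]],[1,[-0.0307,-0.0325,-0.005],[0,0,0]],[1,[-0.0307,-0.0325,-0.005],[0,0,0]],[1,[-0.0307,-0.0325,-0.005],[0,0,0]],[1,[-0.0307,-0.0325,-0.005],[0,0,0]],[1,[-0.0307,-0.0325,-0.005],[0,0,0]],[1,[-0.0307,-0.0325,-0.005],[0,0,0]],[1,[-0.0307,-0.0325,-0.005],[0,0,0]],[1,[-0.0307,-0.0325,-0.005],[0,0,0]],[1,[0,0,0],[0,0,-0.138]],[1,[0,0,0],[0,0,-0.138]],[1,[0,0,0],[0,0,-0.138]],[1,[0,0,0],[0,0,0]],[1,[0,0,0],[0,0,0]]]' 80
python3 - <<'E'
from h import *
to(.445,.018,.30,100.5)
ci=robot.camera_info('wrist')
im=robot.read_camera('wrist')[:,:,::-1]; cv2.imwrite('pics/w1.png',im)
print(ci['xyz'],R.from_quat(ci['rotation']).as_matrix().round(2), w2px(ci,(.445,.018,.198)))
E
```

```text
time: 2.52
ee_pos: [0.4458, 0.0185, 0.3012]
tcp_rot: [-0.09, 0.996, 0.0, -0.0]
ft_force: [0.3, -0.1, 0.5]
gripper_width: 0.0857
finger_force: 0.0
t 2.52 pos [445.8  18.5 301.2] head 100.37 | shift mm [ 0.9 -0.4  1.2] turn z -0.002 tilt fix [ 0.0001 -0.0002  0.    ] | F [ 0.3 -0.1  0.5] w 85.7 ff 0.0 q [-0.23 -0.23  1.84  0.    1.53 -1.98]
[0.37940317 0.00504166 0.44264062] [[-0.18  0.95  0.27]
 [ 0.98  0.17  0.05]
 [ 0.    0.27 -0.96]] (np.float64(285.37265392374763), np.float64(206.79797590130426))
```

View pics/w1.png

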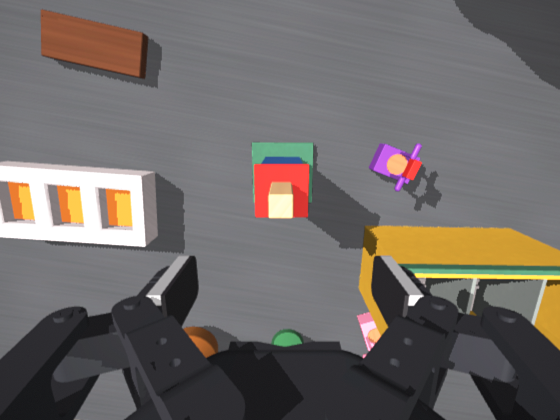

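The wrist view shows the handle top centred at about (281,206), 4 px left of prediction (≈3 mm along the closing line). The red collar and blue tube are directly below it, with nothing else between the fingers.

```bash
python3 -m creep '[[1,[0.0005,-0.0015,0.03],[0,0,0]],[1,[0,0,0.03],[0,0,0]],[1,[0,0,0.03],[0,0,0]],[1,[0,0,0.03],[0,0,0]],[1,[0,0,0.028],[0,0,0]],[1,[0,0,0],[0,0,0]],[-1,[0,0,0],[0,0,0]],[-1,[0,0,0],[0,0,0]],[-1,[0,0,0],[0,0,0]],[-1,[0,0,0],[0,0,0]],[-1,[0,0,0],[0,0,0]],[-1,[0,0,0],[0,0,0]]]' 80
python3 -c "
from h import *
to(.445,.018,.150,100.5)"
```

```text
time: 4.08
ee_pos: [0.4463, 0.0167, 0.1542]
tcp_rot: [-0.091, 0.996, -0.0, 0.001]
ft_force: [-1.4, -0.3, 5.4]
gripper_width: 0.0215
finger_force: 78.3
t 4.08 pos [446.3  16.7 154.2] head 100.5 | shift mm [1.  1.5 4.2] turn z -0.0 tilt fix [-0.0008  0.0014  0.    ] | F [-1.4 -0.3  5.4] w 21.5 ff 78.3 q [-0.23 -0.11  2.03 -0.    1.22 -1.99]
```

```bash
python3 -m creep '[[-1,[0,0,-0.02],[0,0,0]],[-1,[0,0,-0.03],[0,0,0]],[-1,[0,0,-0.03],[0,0,0]],[-1,[0,0,-0.03],[0,0,0]],[-1,[0,0,-0.03],[0,0,0]],[-1,[0,0,-0.03],[0,0,0]],[-1,[0,0,-0.03],[0,0,0]],[-1,[0,0,0],[0,0,0]],[-1,[0,0,0],[0,0,0]]]'
python3 - <<'E'
from h import *
to(.445,.018,.350,100.5)
ci=robot.camera_info('scene'); t=robot.read_camera('scene')[:,:,::-1]; u,v=map(int,w2px(ci,(.446,.017,.26))); print(u,v)
w=robot.read_camera('wrist')[:,:,::-1]
a=cv2.resize(t[v-60:v+80,u-60:u+60],None,fx=3.3,fy=3.3,interpolation=cv2.INTER_CUBIC)
b=cv2.resize(w[120:330,220:350],(0,0),fx=2.2,fy=2.2); H=600
pad=lambda i:cv2.copyMakeBorder(i[:H],0,H-min(H,i.shape[0]),0,0,cv2.BORDER_CONSTANT)
cv2.imwrite('pics/hook.png',np.hstack([pad(a),pad(b)]))
E
```

```text
time: 5.2
ee_pos: [0.4451, 0.0171, 0.3514]
tcp_rot: [-0.091, 0.996, 0.0, -0.001]
ft_force: [0.5, 0.4, -2.5]
gripper_width: 0.021
finger_force: 78.6
t 5.2 pos [445.1  17.1 351.4] head 100.5 | shift mm [-0.1  0.9  1.4] turn z -0.0 tilt fix [ 0.0012 -0.0026  0.    ] | F [ 0.5  0.4 -2.5] w 21.0 ff 78.6 q [-0.23 -0.24  1.75  0.    1.63 -1.99]
323 164
```

View pics/hook.png

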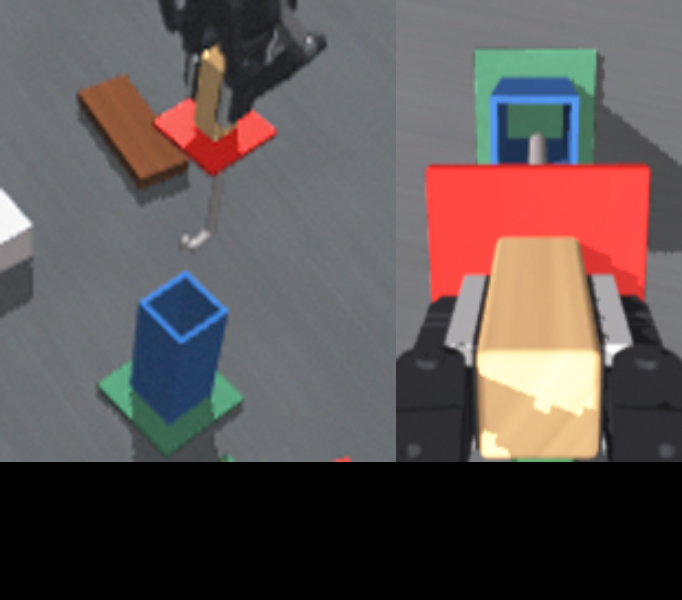

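The scene crop shows the hook hanging free, with the shank at (218,180)–(205,235) and the tip turned up at (183,243). In the wrist crop it lies on the centre line, so the hook plane runs along tool x. I'll check the tip side by projection.

Run:
```python
from h import *
ci=robot.camera_info('scene'); u0,v0=323-60,164-60
zl=.3514-.146
for n,h in(('tip +x',10.5),('tip -x',190.5),('tip +y',100.5),('tip -y',280.5)):
    c,s=np.cos(np.radians(h)),np.sin(np.radians(h))
    o=[]
    for dx,dz in((-.013,.11),(-.013,.012),(0,.0035),(.013,.0205)):
        u,v=w2px(ci,(.4451+c*dx,.0171+s*dx,zl+dz)); o.append((round((u-u0)*3.3),round((v-v0)*3.3)))
    print(n,o)
# plan: rod axis positions per bay
c,s=np.cos(np.radians(9.3)),np.sin(np.radians(9.3))
for n,t in(('A',(.530,.3605)),('B',(.541,.2845)),('C',(.5535,.209))): print(n,'bar',t,'enter',(t[0]-.027*c,t[1]-.027*s))
```

```text
tip +x [(224, 136), (208, 229), (194, 245), (183, 239)]
tip -x [(195, 154), (182, 247), (194, 245), (209, 222)]
tip +y [(196, 134), (183, 227), (194, 245), (208, 242)]
tip -y [(223, 157), (207, 249), (194, 245), (184, 220)]
A bar (0.53, 0.3605) enter (np.float64(0.5033548956570162), np.float64(0.3561366968302092))
B bar (0.541, 0.2845) enter (np.float64(0.5143548956570162), np.float64(0.2801366968302092))
C bar (0.5535, 0.209) enter (np.float64(0.5268548956570162), np.float64(0.20463669683020924))
```

The tip is towards +x (heading ~10°), as measured. Next I move to the entry point beside the nearest insert's bar (bay at y≈0.209).

```bash
python3 -m creep '[[-1,[-0.0191,0.0282,0],[0,0,0.021]],[-1,[-0.0191,0.0282,0],[0,0,0]],[-1,[-0.0191,0.0282,0],[0,0,0]],[-1,[-0.0191,0.0282,0],[0,0,0]],[-1,[-0.0191,0.0282,0],[0,0,0]],[-1,[-0.0191,0.0282,0],[0,0,0]],[-1,[0,0,0],[0,0,0]],[-1,[0,0,0],[0,0,0]]]'
python3 - <<'E'
from h import *
to(.527,.2045,.191,99.3)
ci=robot.camera_info('wrist'); w=robot.read_camera('wrist')[:,:,::-1]
print('tab pred',w2px(ci,(.5535,.209,.09)),'hook low',w2px(ci,(.527,.2045,.205)))
t=robot.read_camera('scene')[:,:,::-1]
cs=robot.camera_info('scene');u,v=map(int,w2px(cs,(.54,.25,.16)));print(u,v)
cv2.imwrite('pics/w2.png',np.hstack([cv2.resize(t[v-110:v+90,u-65:u+75],(420,600),interpolation=cv2.INTER_CUBIC),cv2.copyMakeBorder(cv2.resize(w[100:340,190:380],(380,480)),0,120,0,0,cv2.BORDER_CONSTANT)]))
E
```

```text
time: 6.3
ee_pos: [0.5302, 0.2023, 0.3521]
tcp_rot: [-0.081, 0.997, -0.0, -0.001]
ft_force: [-0.3, 1.1, -2.8]
gripper_width: 0.0212
finger_force: 78.8
t 6.3 pos [530.2 202.3 352.1] head 99.3 | shift mm [  2.5   2.8 161.1] turn z -0.0 tilt fix [-0.0004 -0.0023 -0.    ] | F [-0.3  1.1 -2.8] w 21.2 ff 78.8 q [ 0.15  0.09  1.44 -0.    1.62 -1.58]
tab pred (np.float64(287.3834423402192), np.float64(194.439627553328)) hook low (np.float64(288.3946725527399), np.float64(193.6265844726151))
339 283
```

View pics/w2.png

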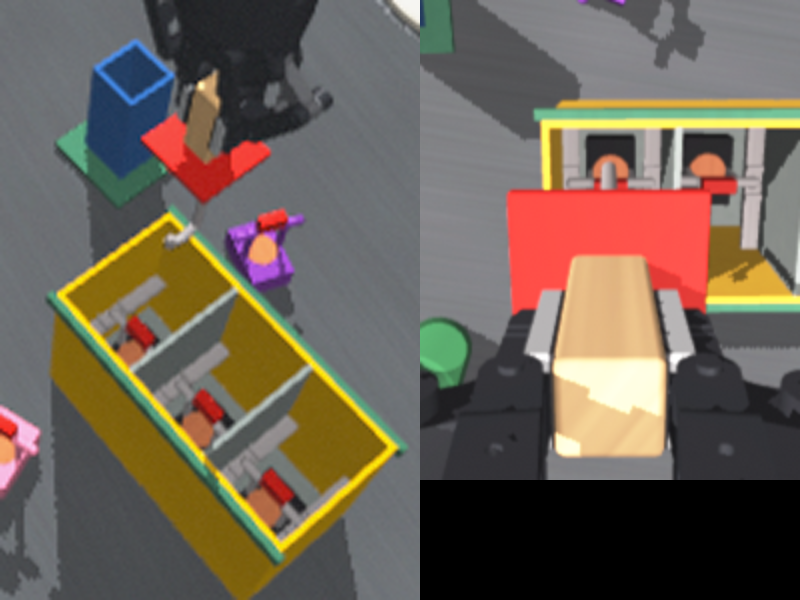

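The scene view shows the hook over the near bay's −x side, clear of the insert. The wrist view has the hook at column ≈284 against the insert's disc at ≈285, so they are aligned along the bar. Descending beside the bar.

```bash
python3 -m creep '[[-1,[0.0025,0.0025,0],[0,0,0]],[-1,[0,0,0.03],[0,0,0]],[-1,[0,0,0.03],[0,0,0]],[-1,[0,0,0.03],[0,0,0]],[-1,[0,0,0.03],[0,0,0]],[-1,[0,0,0.025],[0,0,0]],[-1,[0,0,0.015],[0,0,0]],[-1,[0,0,0],[0,0,0]],[-1,[0,0,0],[0,0,0]]]'
python3 - <<'E'
from h import *
to(.5535,.209,.191,99.3)
t=robot.read_camera('scene')[:,:,::-1]
cv2.imwrite('pics/s3.png',cv2.resize(t[213:353,254:394],(600,600),interpolation=cv2.INTER_CUBIC))
E
```

```text
time: 7.52
ee_pos: [0.5287, 0.2048, 0.1947]
tcp_rot: [-0.081, 0.997, 0.0, 0.001]
ft_force: [-0.3, 0.6, -1.0]
gripper_width: 0.021
finger_force: 78.8
t 7.53 pos [528.7 204.8 194.7] head 99.29 | shift mm [-25.2   0.1   3.8] turn z -0.0 tilt fix [-0.      0.0023  0.    ] | F [-0.3  0.6 -1. ] w 21.0 ff 78.8 q [ 0.16  0.17  1.66  0.    1.31 -1.58]
```

View pics/s3.png

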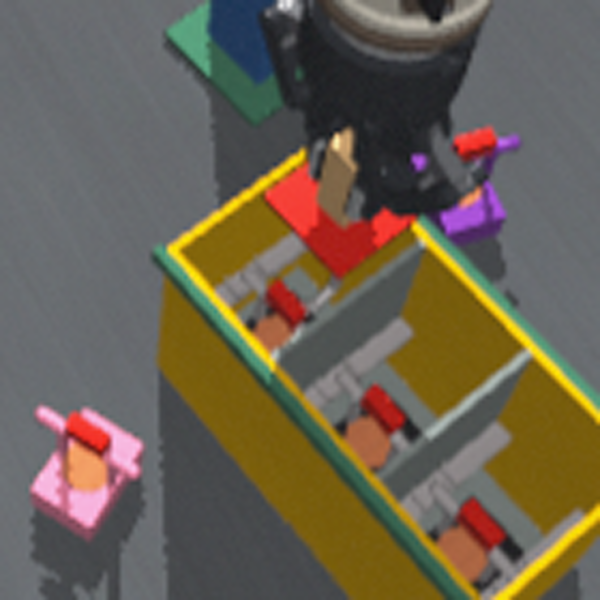

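The picture shows the collar just above the rim and the insert undisturbed, with no force reading. Sliding under the bar, then lifting.

```bash
python3 -m creep '[[-1,[0,0,0.004],[0,0,0]],[-1,[-0.006,0,0],[0,0,0]],[-1,[-0.006,0,0],[0,0,0]],[-1,[-0.006,0,0],[0,0,0]],[-1,[-0.006,0,0],[0,0,0]],[-1,[0,0,0],[0,0,0]],[-1,[0,0,0],[0,0,0]]]'
python3 -c "
from h import *
to(.5535,.209,.191,99.3)"
```

```text
time: 8.45
ee_pos: [0.5515, 0.2086, 0.1892]
tcp_rot: [-0.081, 0.997, -0.0, -0.0]
ft_force: [-0.7, 0.3, -1.4]
gripper_width: 0.0209
finger_force: 78.8
t 8.45 pos [551.5 208.6 189.2] head 99.29 | shift mm [-2.1  0.  -1.8] turn z -0.0 tilt fix [-0.     -0.0003 -0.    ] | F [-0.7  0.3 -1.4] w 20.9 ff 78.8 q [ 0.16  0.23  1.6  -0.    1.31 -1.58]
```

```bash
python3 -m creep '[[-1,[-0.002,0,-0.008],[0,0,0]],[-1,[0,0,-0.008],[0,0,0]],[-1,[0,0,-0.008],[0,0,0]],[-1,[0,0,-0.008],[0,0,0]],[-1,[0,0,-0.02],[0,0,0]],[-1,[0,0,-0.03],[0,0,0]],[-1,[0,0,-0.03],[0,0,0]],[-1,[0,0,-0.03],[0,0,0]],[-1,[0,0,-0.03],[0,0,0]],[-1,[0,0,-0.02],[0,0,0]],[-1,[0,0,-0.01],[0,0,0]],[-1,[0,0,0],[0,0,0]],[-1,[0,0,0],[0,0,0]],[-1,[0,0,0],[0,0,0]]]'
python3 - <<'E'
from h import *
to(.60,-.10,.391,99.3)
t=robot.read_camera('scene')[:,:,::-1]
cv2.imwrite('pics/s4.png',cv2.resize(t[60:340,200:420],(629,800) if 0 else (471,600),interpolation=cv2.INTER_CUBIC))
E
```

```text
time: 10.2
ee_pos: [0.5532, 0.2089, 0.39]
tcp_rot: [-0.081, 0.997, -0.0, -0.001]
ft_force: [-0.1, -1.5, -3.1]
gripper_width: 0.0212
finger_force: 78.6
t 10.2 pos [553.2 208.9 390. ] head 99.29 | shift mm [   3.7 -312.4   -1. ] turn z -0.0 tilt fix [ 0.     -0.0022  0.    ] | F [-0.1 -1.5 -3.1] w 21.2 ff 78.6 q [ 0.16  0.15  1.3  -0.    1.7  -1.58]
```

View pics/s4.png

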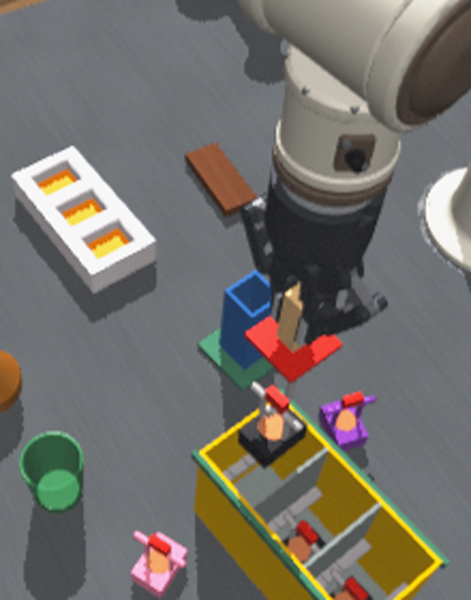

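The scene crop shows the first insert hanging on the hook above the rim, with the other two still in the tank. Carrying it to free table at about (0.60, −0.10).

```bash
python3 -m creep '[[-1,[0,-0.01,0],[0,0,0]],[-1,[0.0004,-0.018,0],[0,0,0]],[-1,[0.0004,-0.022,0],[0,0,0]],[-1,[0.0004,-0.022,0],[0,0,0]],[-1,[0.0004,-0.022,0],[0,0,0]],[-1,[0.0004,-0.022,0],[0,0,0]],[-1,[0.0004,-0.022,0],[0,0,0]],[-1,[0,-0.022,0],[0,0,0]],[-1,[0,-0.022,0],[0,0,0]],[-1,[0,-0.022,0],[0,0,0]],[-1,[0,-0.022,0],[0,0,0]],[-1,[0,-0.022,0],[0,0,0]],[-1,[0,-0.022,0],[0,0,0]],[-1,[0,-0.018,0],[0,0,0]],[-1,[0,-0.014,0],[0,0,0]],[-1,[0,-0.01,0],[0,0,0]],[-1,[0,0,0],[0,0,0]],[-1,[0,0,0],[0,0,0]],[-1,[0,0,0],[0,0,0]]]'
python3 -c "
from h import *
to(.60,-.1,.205,99.3)"
```

```text
time: 12.62
ee_pos: [0.6016, -0.0987, 0.3914]
tcp_rot: [-0.081, 0.997, 0.0, 0.0]
ft_force: [-0.9, -0.3, -4.1]
gripper_width: 0.021
finger_force: 78.7
t 12.62 pos [601.6 -98.7 391.4] head 99.34 | shift mm [  1.8  -1.1 186.4] turn z 0.001 tilt fix [ 0.0002  0.0002 -0.    ] | F [-0.9 -0.3 -4.1] w 21.0 ff 78.7 q [-0.36  0.2   1.24  0.    1.7  -2.09]
```

```bash
python3 -m creep '[[-1,[0,0,0.02],[0,0,0]],[-1,[0,0,0.03],[0,0,0]],[-1,[0,0,0.03],[0,0,0]],[-1,[0,0,0.03],[0,0,0]],[-1,[0,0,0.03],[0,0,0]],[-1,[0,0,0.02],[0,0,0]],[-1,[0,0,0.009],[0,0,0]],[-1,[0,0,0.005],[0,0,0]],[-1,[0,0,0.005],[0,0,0]],[-1,[0,0,0.005],[0,0,0]],[-1,[0,0,0.005],[0,0,0]],[-1,[0,0,0.005],[0,0,0]],[-1,[0,0,0.005],[0,0,0]],[-1,[0,0,0.005],[0,0,0]],[-1,[0,0,0.005],[0,0,0]],[-1,[0,0,0],[0,0,0]],[-1,[0,0,0],[0,0,0]]]'
python3 - <<'E'
from h import *
to(.60,-.1,.182,99.3)
t=robot.read_camera('scene')[:,:,::-1]
cs=robot.camera_info('scene');u,v=map(int,w2px(cs,(.60,-.1,.06)));print(u,v)
cv2.imwrite('pics/s5.png',cv2.resize(t[v-70:v+50,u-60:u+60],(600,600),interpolation=cv2.INTER_CUBIC))
E
```

```text
time: 14.75
ee_pos: [0.6017, -0.0994, 0.1824]
tcp_rot: [-0.081, 0.997, -0.0, 0.0]
ft_force: [-0.4, -0.4, -1.6]
gripper_width: 0.021
finger_force: 78.9
t 14.75 pos [601.7 -99.4 182.4] head 99.29 | shift mm [ 1.7 -0.3  0.4] turn z -0.0 tilt fix [-0.0001  0.0002  0.    ] | F [-0.4 -0.4 -1.6] w 21.0 ff 78.9 q [-0.36  0.29  1.55 -0.    1.31 -2.09]
246 203
```

View pics/s5.png

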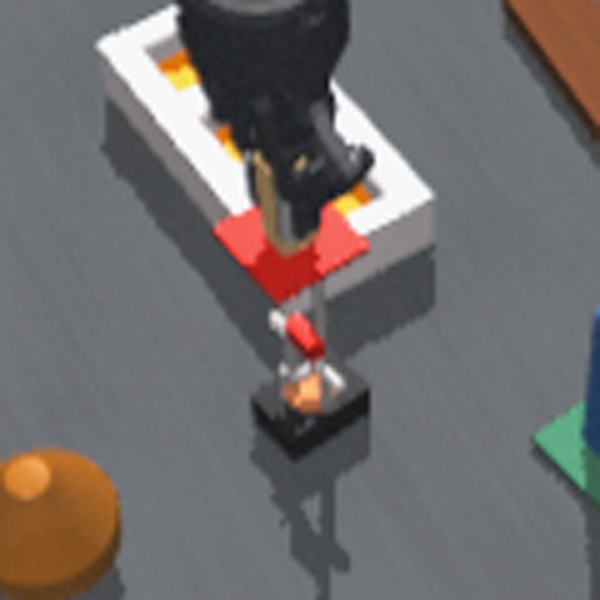

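The first insert stands upright on the table with the bail free of the hook's load. Backing the hook out (tool +x), then lifting and going to the middle bay.

```bash
python3 -m creep '[[-1,[0.006,0,0],[0,0,0]],[-1,[0.007,0,0],[0,0,0]],[-1,[0.007,0,0],[0,0,0]],[-1,[0.007,0,0],[0,0,0]],[-1,[0.001,0,0],[0,0,0]],[-1,[0,0,-0.03],[0,0,0]],[-1,[0,0,-0.04],[0,0,0]],[-1,[0,0,-0.04],[0,0,0]],[-1,[0,0,-0.04],[0,0,0]],[-1,[0,0,-0.02],[0,0,0]],[-1,[-0.0003,0.04,0],[0,0,0]],[-1,[-0.0003,0.043,0],[0,0,0]],[-1,[-0.0003,0.043,0],[0,0,0]],[-1,[-0.0003,0.043,0],[0,0,0]],[-1,[-0.0003,0.043,0],[0,0,0]],[-1,[-0.0003,0.043,0],[0,0,0]],[-1,[-0.0003,0.043,0],[0,0,0]],[-1,[-0.0003,0.043,0],[0,0,0]],[-1,[-0.0003,0.043,0],[0,0,0]],[-1,[0,0,0],[0,0,0]]]'
python3 -c "
from h import *
to(.514,.280,.191,99.3)"
```

```text
time: 17.3
ee_pos: [0.5137, 0.278, 0.3521]
tcp_rot: [-0.083, 0.997, 0.0, -0.0]
ft_force: [-0.4, -0.5, -1.0]
gripper_width: 0.021
finger_force: 79.2
t 17.3 pos [513.7 278.  352.1] head 99.53 | shift mm [ -0.6   1.8 161.1] turn z 0.004 tilt fix [ 0.0007 -0.0002  0.    ] | F [-0.4 -0.5 -1. ] w 21.0 ff 79.2 q [ 0.29  0.13  1.39  0.    1.62 -1.45]
```

```bash
python3 -m creep '[[-1,[-0.0005,0.0018,0],[0,0,0.004]],[-1,[0,0,0.03],[0,0,0]],[-1,[0,0,0.03],[0,0,0]],[-1,[0,0,0.03],[0,0,0]],[-1,[0,0,0.03],[0,0,0]],[-1,[0,0,0.026],[0,0,0]],[-1,[0,0,0.016],[0,0,0]],[-1,[0,0,0],[0,0,0]],[-1,[0,0,0],[0,0,0]]]'
python3 -c "
from h import *
to(.541,.2845,.190,99.3)"
```

```text
time: 18.42
ee_pos: [0.5157, 0.2773, 0.1917]
tcp_rot: [-0.079, 0.997, 0.0, 0.001]
ft_force: [0.2, -0.7, -1.2]
gripper_width: 0.0209
finger_force: 79.2
t 18.43 pos [515.7 277.3 191.7] head 99.04 | shift mm [-26.1   3.1   1.7] turn z -0.005 tilt fix [ 0.0003  0.0022 -0.    ] | F [ 0.2 -0.7 -1.2] w 20.9 ff 79.2 q [ 0.29  0.22  1.61 -0.    1.31 -1.44]
```

```bash
python3 -m creep '[[-1,[-0.006,0.003,0.001],[0,0,-0.004]],[-1,[-0.0065,0,0],[0,0,0]],[-1,[-0.0065,0,0],[0,0,0]],[-1,[-0.0065,0,0],[0,0,0]],[-1,[0,0,0],[0,0,0]],[-1,[0,0,0],[0,0,0]]]'
python3 -c "
from h import *
to(.541,.2845,.190,99.3)"
python3 -m creep '[[-1,[0,0,-0.008],[0,0,0]],[-1,[0,0,-0.008],[0,0,0]],[-1,[0,0,-0.008],[0,0,0]],[-1,[0,0,-0.008],[0,0,0]],[-1,[0,0,-0.02],[0,0,0]],[-1,[0,0,-0.03],[0,0,0]],[-1,[0,0,-0.03],[0,0,0]],[-1,[0,0,-0.03],[0,0,0]],[-1,[0,0,-0.03],[0,0,0]],[-1,[0,0,-0.02],[0,0,0]],[-1,[0,0,-0.01],[0,0,0]],[-1,[0,0,0],[0,0,0]],[-1,[0,0,0],[0,0,0]],[-1,[0,0,0],[0,0,0]]]'
python3 -c "
from h import *
to(.60,-.015,.39,99.3)"
```

```text
time: 19.18
ee_pos: [0.5394, 0.2844, 0.1892]
tcp_rot: [-0.081, 0.997, -0.0, -0.0]
ft_force: [0.1, 0.1, -1.2]
gripper_width: 0.0211
finger_force: 79.2
t 19.18 pos [539.4 284.4 189.2] head 99.29 | shift mm [-1.6 -0.2 -0.8] turn z -0.0 tilt fix [-0.     -0.0004 -0.    ] | F [ 0.1  0.1 -1.2] w 21.1 ff 79.2 q [ 0.29  0.28  1.54  0.    1.32 -1.45]
time: 20.92
ee_pos: [0.5392, 0.2843, 0.3901]
tcp_rot: [-0.081, 0.997, -0.0, -0.001]
ft_force: [0.0, 0.4, -3.9]
gripper_width: 0.0213
finger_force: 79.2
t 20.93 pos [539.2 284.3 390.1] head 99.29 | shift mm [-1.170e+01 -3.052e+02  1.000e-01] turn z -0.0 tilt fix [-0.0003 -0.0021 -0.    ] | F [ 0.   0.4 -3.9] w 21.3 ff 79.2 q [ 0.29  0.2   1.24 -0.    1.7  -1.45]
```

The load reads −2.7 N, so insert 2 is on the hook. Carrying it to (0.60, −0.015).

```bash
python3 -m creep '[[-1,[0,-0.01,0],[0,0,0]],[-1,[-0.001,-0.018,0],[0,0,0]],[-1,[-0.001,-0.022,0],[0,0,0]],[-1,[-0.001,-0.022,0],[0,0,0]],[-1,[-0.001,-0.022,0],[0,0,0]],[-1,[-0.001,-0.022,0],[0,0,0]],[-1,[-0.001,-0.022,0],[0,0,0]],[-1,[-0.001,-0.022,0],[0,0,0]],[-1,[-0.001,-0.022,0],[0,0,0]],[-1,[-0.001,-0.022,0],[0,0,0]],[-1,[-0.001,-0.022,0],[0,0,0]],[-1,[-0.001,-0.022,0],[0,0,0]],[-1,[-0.001,-0.02,0],[0,0,0]],[-1,[0,-0.018,0],[0,0,0]],[-1,[0,-0.012,0],[0,0,0]],[-1,[0,-0.007,0],[0,0,0]],[-1,[0,0,0],[0,0,0]],[-1,[0,0,0],[0,0,0]],[-1,[0,0,0],[0,0,0]]]'
python3 -c "
from h import *
to(.60,-.015,.182,99.3)"
python3 -m creep '[[-1,[0,0,0.02],[0,0,0]],[-1,[0,0,0.03],[0,0,0]],[-1,[0,0,0.03],[0,0,0]],[-1,[0,0,0.03],[0,0,0]],[-1,[0,0,0.03],[0,0,0]],[-1,[0,0,0.02],[0,0,0]],[-1,[0,0,0.009],[0,0,0]],[-1,[0,0,0.005],[0,0,0]],[-1,[0,0,0.005],[0,0,0]],[-1,[0,0,0.005],[0,0,0]],[-1,[0,0,0.005],[0,0,0]],[-1,[0,0,0.005],[0,0,0]],[-1,[0,0,0.005],[0,0,0]],[-1,[0,0,0.005],[0,0,0]],[-1,[0,0,0.005],[0,0,0]],[-1,[0,0,0],[0,0,0]],[-1,[0,0,0],[0,0,0]]]'
python3 - <<'E'
from h import *
to(.60,-.015,.182,99.3)
t=robot.read_camera('scene')[:,:,::-1]
cs=robot.camera_info('scene');u,v=map(int,w2px(cs,(.60,-.015,.06)));print(u,v)
cv2.imwrite('pics/s6.png',cv2.resize(t[v-70:v+50,u-70:u+50],(600,600),interpolation=cv2.INTER_CUBIC))
E
```

```text
time: 23.3
ee_pos: [0.6005, -0.014, 0.3914]
tcp_rot: [-0.081, 0.997, 0.0, 0.0]
ft_force: [0.1, -0.5, -3.5]
gripper_width: 0.0211
finger_force: 79.0
t 23.3 pos [600.5 -14.  391.4] head 99.34 | shift mm [  0.7  -0.9 209.4] turn z 0.001 tilt fix [ 0.0002  0.0001 -0.    ] | F [ 0.1 -0.5 -3.5] w 21.1 ff 79.0 q [-0.22  0.18  1.27  0.    1.7  -1.96]
time: 25.42
ee_pos: [0.6007, -0.0146, 0.1825]
tcp_rot: [-0.081, 0.997, -0.0, 0.0]
ft_force: [0.3, 0.0, -1.2]
gripper_width: 0.0211
finger_force: 79.3
t 25.43 pos [600.7 -14.6 182.5] head 99.3 | shift mm [ 0.8 -0.3  0.5] turn z -0.0 tilt fix [-0.0001  0.0003  0.    ] | F [ 0.3  0.  -1.2] w 21.1 ff 79.3 q [-0.23  0.26  1.57  0.    1.3  -1.96]
260 226
```

View pics/s6.png

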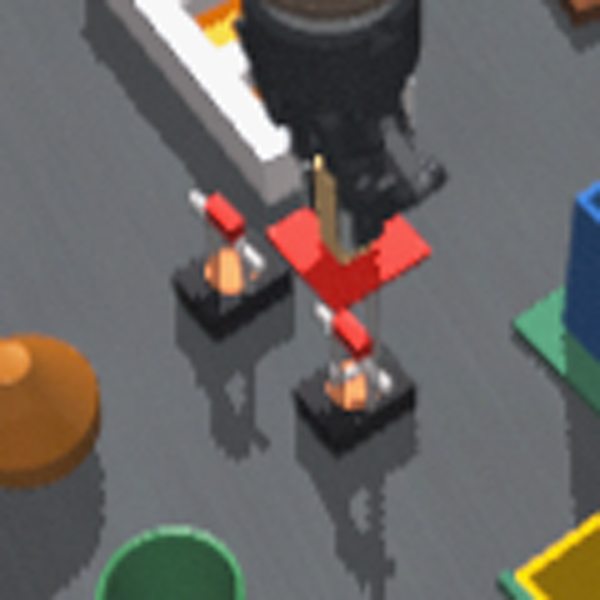

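Both fetched inserts stand upright, at crop (228,270) and (350,385). Now the third, in bay A.

```bash
python3 -m creep '[[-1,[0.006,0,0],[0,0,0]],[-1,[0.007,0,0],[0,0,0]],[-1,[0.007,0,0],[0,0,0]],[-1,[0.007,0,0],[0,0,0]],[-1,[0.001,0,0],[0,0,0]],[-1,[0,0,-0.03],[0,0,0]],[-1,[0,0,-0.04],[0,0,0]],[-1,[0,0,-0.04],[0,0,0]],[-1,[0,0,-0.04],[0,0,0]],[-1,[0,0,-0.02],[0,0,0]],[-1,[0.0009,0.04,0],[0,0,0]],[-1,[0.0009,0.043,0],[0,0,0]],[-1,[0.0009,0.043,0],[0,0,0]],[-1,[0.0009,0.043,0],[0,0,0]],[-1,[0.0009,0.043,0],[0,0,0]],[-1,[0.0009,0.043,0],[0,0,0]],[-1,[0.0009,0.043,0],[0,0,0]],[-1,[0.0009,0.043,0],[0,0,0]],[-1,[0.0009,0.04,0],[0,0,0]],[-1,[0,0,0],[0,0,0]]]'
python3 -c "
from h import *
to(.5035,.356,.191,99.3)"
```

```text
time: 27.98
ee_pos: [0.5024, 0.3579, 0.3519]
tcp_rot: [-0.083, 0.997, 0.0, -0.0]
ft_force: [0.1, -0.5, -1.7]
gripper_width: 0.0212
finger_force: 79.5
t 27.98 pos [502.4 357.9 351.9] head 99.51 | shift mm [ -0.8  -2.2 160.9] turn z 0.004 tilt fix [ 0.0005 -0.0005  0.    ] | F [ 0.1 -0.5 -1.7] w 21.2 ff 79.5 q [ 0.42  0.22  1.29  0.    1.63 -1.31]
```

```bash
python3 -m creep '[[-1,[0,0,0.03],[0,0,0]],[-1,[0,0,0.03],[0,0,0]],[-1,[0,0,0.03],[0,0,0]],[-1,[0,0,0.03],[0,0,0]],[-1,[0,0,0.026],[0,0,0]],[-1,[0,0,0.016],[0,0,0]],[-1,[0,0,0],[0,0,0]],[-1,[0,0,0],[0,0,0]]]'
python3 -c "
from h import *
to(.530,.3605,.190,99.3)"
```

```text
time: 28.98
ee_pos: [0.5043, 0.3557, 0.1918]
tcp_rot: [-0.081, 0.997, 0.0, 0.001]
ft_force: [0.5, -0.5, -1.9]
gripper_width: 0.0211
finger_force: 79.5
t 28.98 pos [504.3 355.7 191.8] head 99.28 | shift mm [-26.1   0.6   1.8] turn z -0.0 tilt fix [ 0.0005  0.0023 -0.    ] | F [ 0.5 -0.5 -1.9] w 21.1 ff 79.5 q [ 0.42  0.29  1.52 -0.    1.33 -1.31]
```

```bash
python3 -m creep '[[-1,[-0.006,0.0005,0.001],[0,0,0]],[-1,[-0.0065,0,0],[0,0,0]],[-1,[-0.0065,0,0],[0,0,0]],[-1,[-0.0065,0,0],[0,0,0]],[-1,[0,0,0],[0,0,0]],[-1,[0,0,0],[0,0,0]]]'
python3 -c "
from h import *
to(.530,.3605,.190,99.3)"
python3 -m creep '[[-1,[0,0,-0.008],[0,0,0]],[-1,[0,0,-0.008],[0,0,0]],[-1,[0,0,-0.008],[0,0,0]],[-1,[0,0,-0.008],[0,0,0]],[-1,[0,0,-0.02],[0,0,0]],[-1,[0,0,-0.03],[0,0,0]],[-1,[0,0,-0.03],[0,0,0]],[-1,[0,0,-0.03],[0,0,0]],[-1,[0,0,-0.03],[0,0,0]],[-1,[0,0,-0.02],[0,0,0]],[-1,[0,0,-0.01],[0,0,0]],[-1,[0,0,0],[0,0,0]],[-1,[0,0,0],[0,0,0]],[-1,[0,0,0],[0,0,0]]]'
python3 -c "
from h import *
to(.60,.07,.39,99.3)"
```

```text
time: 29.72
ee_pos: [0.5284, 0.3601, 0.1892]
tcp_rot: [-0.081, 0.997, -0.0, -0.0]
ft_force: [-0.4, -0.3, -1.3]
gripper_width: 0.0211
finger_force: 79.5
t 29.73 pos [528.4 360.1 189.2] head 99.29 | shift mm [-1.6  0.1 -0.8] turn z -0.0 tilt fix [-0.0001 -0.0004 -0.    ] | F [-0.4 -0.3 -1.3] w 21.1 ff 79.5 q [ 0.41  0.35  1.45  0.    1.34 -1.32]
time: 31.48
ee_pos: [0.5282, 0.36, 0.39]
tcp_rot: [-0.081, 0.997, -0.0, -0.001]
ft_force: [0.1, 0.6, -3.4]
gripper_width: 0.0212
finger_force: 79.2
t 31.48 pos [528.2 360.  390. ] head 99.29 | shift mm [-2.400e+01 -2.978e+02  1.000e-01] turn z -0.0 tilt fix [-0.0006 -0.0022 -0.    ] | F [ 0.1  0.6 -3.4] w 21.2 ff 79.2 q [ 0.41  0.28  1.14 -0.    1.72 -1.32]
```

```bash
python3 -m creep '[[-1,[0,-0.01,0],[0,0,0]],[-1,[-0.002,-0.018,0],[0,0,0]],[-1,[-0.002,-0.022,0],[0,0,0]],[-1,[-0.002,-0.022,0],[0,0,0]],[-1,[-0.002,-0.022,0],[0,0,0]],[-1,[-0.002,-0.022,0],[0,0,0]],[-1,[-0.002,-0.022,0],[0,0,0]],[-1,[-0.002,-0.022,0],[0,0,0]],[-1,[-0.002,-0.022,0],[0,0,0]],[-1,[-0.002,-0.022,0],[0,0,0]],[-1,[-0.002,-0.022,0],[0,0,0]],[-1,[-0.002,-0.022,0],[0,0,0]],[-1,[-0.002,-0.018,0],[0,0,0]],[-1,[0,-0.016,0],[0,0,0]],[-1,[0,-0.01,0],[0,0,0]],[-1,[0,-0.006,0],[0,0,0]],[-1,[0,0,0],[0,0,0]],[-1,[0,0,0],[0,0,0]],[-1,[0,0,0],[0,0,0]]]'
python3 -m creep '[[-1,[0,0,0.02],[0,0,0]],[-1,[0,0,0.03],[0,0,0]],[-1,[0,0,0.03],[0,0,0]],[-1,[0,0,0.03],[0,0,0]],[-1,[0,0,0.03],[0,0,0]],[-1,[0,0,0.02],[0,0,0]],[-1,[0,0,0.009],[0,0,0]],[-1,[0,0,0.005],[0,0,0]],[-1,[0,0,0.005],[0,0,0]],[-1,[0,0,0.005],[0,0,0]],[-1,[0,0,0.005],[0,0,0]],[-1,[0,0,0.005],[0,0,0]],[-1,[0,0,0.005],[0,0,0]],[-1,[0,0,0.005],[0,0,0]],[-1,[0,0,0.005],[0,0,0]],[-1,[0,0,0],[0,0,0]],[-1,[0,0,0],[0,0,0]]]'
python3 -c "
from h import *
to(.60,.07,.182,99.3)"
```

```text
time: 33.85
ee_pos: [0.6002, 0.0705, 0.3913]
tcp_rot: [-0.081, 0.997, 0.0, 0.0]
ft_force: [0.7, -0.0, -4.0]
gripper_width: 0.021
finger_force: 79.2
time: 35.98
ee_pos: [0.6004, 0.07, 0.1824]
tcp_rot: [-0.081, 0.997, -0.0, 0.0]
ft_force: [0.5, 0.5, -1.7]
gripper_width: 0.021
finger_force: 79.5
t 35.98 pos [600.4  70.  182.4] head 99.29 | shift mm [0.4 0.1 0.4] turn z -0.0 tilt fix [-0.0001  0.0003  0.    ] | F [ 0.5  0.5 -1.7] w 21.0 ff 79.5 q [-0.08  0.27  1.56  0.    1.31 -1.82]
```

```bash
python3 -m creep '[[-1,[0.006,0,0],[0,0,0]],[-1,[0.007,0,0],[0,0,0]],[-1,[0.007,0,0],[0,0,0]],[-1,[0.007,0,0],[0,0,0]],[-1,[0.001,0,0],[0,0,0]],[-1,[0,0,-0.03],[0,0,0]],[-1,[0,0,-0.04],[0,0,0]],[-1,[0,0,-0.04],[0,0,0]],[-1,[0,0,-0.04],[0,0,0]],[-1,[0,0,-0.02],[0,0,0]],[-1,[0.0265,-0.0056,0],[0,0,0]],[-1,[0.0265,-0.0056,0],[0,0,0]],[-1,[0.0265,-0.0056,0],[0,0,0]],[-1,[0.0265,-0.0056,0],[0,0,0]],[-1,[0.0265,-0.0056,0],[0,0,-0.02]],[-1,[0,0,0],[0,0,0]],[-1,[0,0,0],[0,0,0]],[-1,[0,0,0],[0,0,0]]]'
python3 - <<'E'
from h import *
to(.446,.0168,.154,100.5)
t=robot.read_camera('scene')[:,:,::-1]
cv2.imwrite('pics/s7.png',cv2.resize(t[90:300,190:400],(600,600),interpolation=cv2.INTER_CUBIC))
E
```

```text
time: 38.22
ee_pos: [0.4469, 0.0166, 0.3522]
tcp_rot: [-0.091, 0.996, 0.0, -0.0]
ft_force: [1.1, 0.4, -1.6]
gripper_width: 0.021
finger_force: 79.5
t 38.23 pos [446.9  16.6 352.2] head 100.46 | shift mm [  0.9   0.3 198.2] turn z -0.001 tilt fix [ 0.0002 -0.0001  0.    ] | F [ 1.1  0.4 -1.6] w 21.0 ff 79.5 q [-0.23 -0.24  1.74  0.    1.63 -1.99]
```

View pics/s7.png

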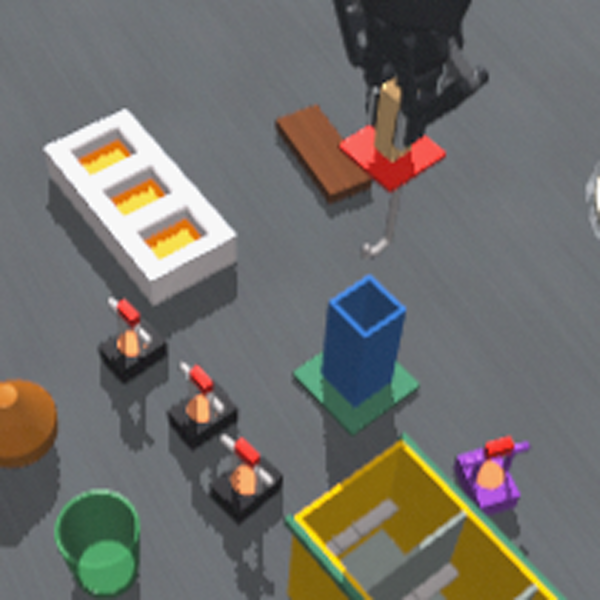

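All three inserts stand upright on the table, and the hook is above the blue tube's mouth. Lowering the rod home.

```bash
python3 -m creep '[[-1,[0.0008,0,0.025],[0,0,0]],[-1,[0,0,0.03],[0,0,0]],[-1,[0,0,0.03],[0,0,0]],[-1,[0,0,0.03],[0,0,0]],[-1,[0,0,0.03],[0,0,0]],[-1,[0,0,0.03],[0,0,0]],[-1,[0,0,0.012],[0,0,0]],[-1,[0,0,0.006],[0,0,0]],[-1,[0,0,0.002],[0,0,0]],[-1,[0,0,0],[0,0,0]],[-1,[0,0,0],[0,0,0]]]'
python3 -c "
from h import *
to(.446,.0168,.154,100.5)"
```

```text
time: 39.65
ee_pos: [0.4462, 0.0162, 0.1581]
tcp_rot: [-0.091, 0.996, -0.0, 0.001]
ft_force: [0.0, -0.5, -1.0]
gripper_width: 0.0209
finger_force: 79.5
t 39.65 pos [446.2  16.2 158.1] head 100.44 | shift mm [0.1 0.7 4.1] turn z -0.001 tilt fix [-0.0006  0.0014  0.    ] | F [ 0.  -0.5 -1. ] w 20.9 ff 79.5 q [-0.24 -0.11  2.02  0.    1.23 -1.99]
```

```bash
python3 -m creep '[[-1,[0,0,0.001],[0,0,0]],[-1,[0,0,0.001],[0,0,0]],[-1,[0,0,0.001],[0,0,0]],[-1,[0,0,0],[0,0,0]],[-1,[0,0,0],[0,0,0]]]'
python3 -m creep '[[0,[0,0,0],[0,0,0]],[0,[0,0,0],[0,0,0]],[1,[0,0,0],[0,0,0]],[1,[0,0,0],[0,0,0]],[1,[0,0,-0.01],[0,0,0]],[1,[0,0,-0.03],[0,0,0]],[1,[0,0,-0.04],[0,0,0]],[1,[0,0,-0.04],[0,0,0]],[1,[0,0,-0.04],[0,0,0]],[1,[0,0,0],[0,0,0]],[1,[0,0,0],[0,0,0]]]'
python3 - <<'E'
from h import *
to(.6,-.015,.30,9.3)
t=robot.read_camera('top')[:,:,::-1].copy(); cv2.imwrite('pics/raw_top2.png',t)
ci=robot.camera_info('top')
blob(t,(0,150,120),(8,255,255),ci,.136,(262,215,302,260),'collar')
for y in(-.1,-.015,.07):
    u,v=map(int,w2px(ci,(.6,y,.08)))
    blob(t,(0,170,100),(5,255,255),ci,.083,(u-10,v-12,u+10,v+10),'tab')
E
```

```text
time: 40.28
ee_pos: [0.4456, 0.0163, 0.1542]
tcp_rot: [-0.091, 0.996, 0.0, -0.0]
ft_force: [0.2, 0.1, -1.8]
gripper_width: 0.0213
finger_force: 79.6
time: 41.65
ee_pos: [0.4454, 0.0163, 0.314]
tcp_rot: [-0.091, 0.996, 0.0, -0.0]
ft_force: [0.4, 0.1, -0.8]
gripper_width: 0.0854
finger_force: 0.0
t 41.65 pos [445.4  16.3 314. ] head 100.44 | shift mm [-146.4  -58.8   13.9] turn z 1.591 tilt fix [ 0.0002 -0.0005  0.    ] | F [ 0.4  0.1 -0.8] w 85.4 ff 0.0 q [-0.24 -0.23  1.82 -0.    1.56 -1.99]
collar center mm 418.1 27.4 size 7.9 31.7 ang 1.3
tab center mm 627.1 -110.2 size 11.5 22.7 ang 1.2
tab center mm 599.1 -11.8 size 11.5 22.6 ang 1.3
tab center mm 598.5 74.8 size 12.4 23.2 ang 12.8
```

```bash
python3 -m creep '[[1,[-0.0293,-0.0118,-0.007],[0,0,0]],[1,[-0.0293,-0.0118,-0.007],[0,0,0]],[1,[-0.0293,-0.0118,-0.007],[0,0,0]],[1,[-0.0293,-0.0118,-0.007],[0,0,0]],[1,[-0.0293,-0.0118,-0.007],[0,0,0]],[1,[0,0,0],[0,0,0.159]],[1,[0,0,0],[0,0,0.159]],[1,[0,0,0],[0,0,0.159]],[1,[0,0,0],[0,0,0.159]],[1,[0,0,0],[0,0,0.159]],[1,[0,0,0],[0,0,0.159]],[1,[0,0,0],[0,0,0.159]],[1,[0,0,0],[0,0,0.159]],[1,[0,0,0],[0,0,0.159]],[1,[0,0,0],[0,0,0.159]],[1,[0,0,0],[0,0,0]],[1,[0,0,0],[0,0,0]]]'
python3 - <<'E'
from h import *
to(.6,-.015,.35,9.3)
ci=robot.camera_info('wrist');w=robot.read_camera('wrist')[:,:,::-1]; cv2.imwrite('pics/w5.png',w)
for y in(-.1,-.015,.07): print(w2px(ci,(.6,y,.083)))
np.save('ci5.npy',[np.r_[ci['xyz'],ci['rotation']]])
E
```

```text
time: 43.82
ee_pos: [0.6001, -0.0151, 0.3483]
tcp_rot: [0.646, 0.763, -0.0, -0.001]
ft_force: [-0.3, 0.2, 0.3]
gripper_width: 0.0857
finger_force: 0.0
t 43.83 pos [600.1 -15.1 348.3] head 9.49 | shift mm [ 0.2 -0.1 -1.7] turn z 0.003 tilt fix [-0.0015 -0.0006 -0.    ] | F [-0.3  0.2  0.3] w 85.7 ff 0.0 q [-0.23  0.18  1.35  0.    1.62 -0.39]
(np.float64(274.19979619793804), np.float64(233.00729173849388))
(np.float64(283.7207731229791), np.float64(176.6572649275668))
(np.float64(294.3556328720974), np.float64(113.71470801230754))
```

View pics/w5.png

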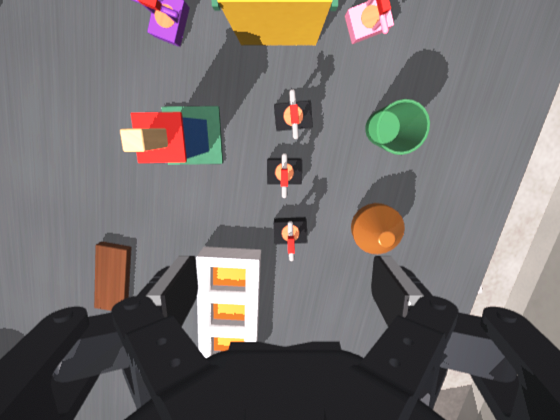

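The wrist view shows the insert nearest the bed was knocked about 25 mm: its tab is at (290,240) instead of the predicted (274,233), and it is still upright. The other two tabs are at (284,178) and (295,114). The rod is home at (140,138).

```bash
cat >> h.py <<'E'
def reds(w,ci,z=.083,roi=(250,70,330,270)):
    x0,y0,x1,y1=roi; hsv=cv2.cvtColor(np.ascontiguousarray(w),cv2.COLOR_BGR2HSV)
    m=cv2.inRange(hsv,np.array((0,170,90)),np.array((5,255,255)));m2=m*0;m2[y0:y1,x0:x1]=m[y0:y1,x0:x1]
    cs,_=cv2.findContours(m2,cv2.RETR_EXTERNAL,cv2.CHAIN_APPROX_NONE)
    for c in cs:
        if cv2.contourArea(c)<25: continue
        P=np.array([px2w(ci,u,v,z)[:2] for u,v in c.reshape(-1,2)]).astype(np.float32)*1000
        (a,b),(ww,hh),an=cv2.minAreaRect(P); print('tab px',c.reshape(-1,2).mean(0).round(1),'w',round(a,1),round(b,1),'size',round(ww,1),round(hh,1),'ang',round(an,1))
E
python3 - <<'E'
from h import *
ci=robot.camera_info('wrist');w=cv2.imread('pics/w5.png')
reds(w,ci)
print('handle top pred px',w2px(ci,(.4458,.0165,.198)))
# handle top face: bright tan
hsv=cv2.cvtColor(w,cv2.COLOR_BGR2HSV)[115:165,110:160]
m=cv2.inRange(hsv,np.array((10,60,215)),np.array((30,200,255)));ys,xs=np.nonzero(m);print('handle top px',xs.min()+110,xs.max()+110,ys.min()+115,ys.max()+115)
cv2.imwrite('pics/bedcrop.png',cv2.resize(w[235:365,90:290],None,fx=4,fy=4,interpolation=cv2.INTER_CUBIC))
t=cv2.imread('pics/raw_top2.png');ct=robot.camera_info('top')
u,v=map(int,w2px(ct,(.625,-.108,.08)));blob(t,(0,170,100),(5,255,255),ct,.083,(u-14,v-14,u+14,v+14),'top tab1')
E
```

```text
tab px [290.7 243.8] w 626.9 -113.5 size 10.4 25.7 ang 9.7
tab px [283.9 177.2] w 600.0 -15.7 size 9.8 22.6 ang 9.7
tab px [294.1 113.7] w 600.0 69.8 size 9.9 24.1 ang 14.5
handle top pred px (np.float64(131.78119497455424), np.float64(138.01600904968092))
handle top px 120 144 129 151
top tab1 center mm 627.1 -110.2 size 11.5 22.7 ang 1.2
```

View pics/bedcrop.png

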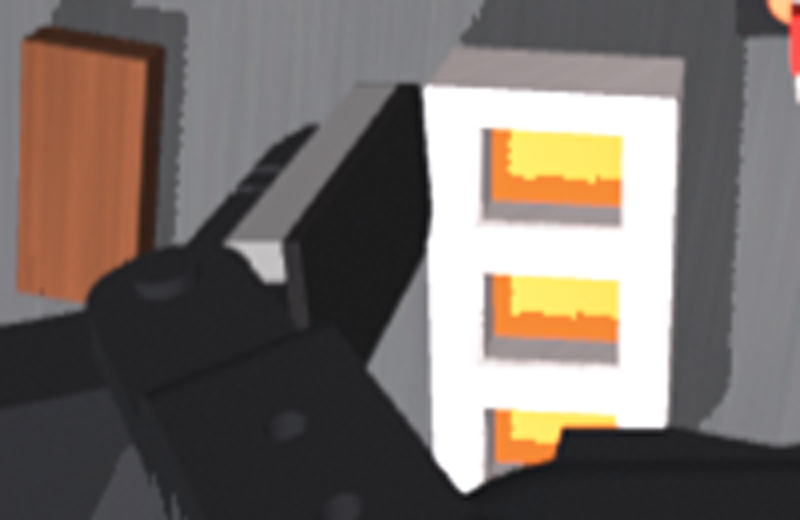

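The bed crop shows pocket 2's mouth corners at about (484,128), (623,135), (621,225) and (484,222), and pocket 1's at (484,275), (620,282), (618,362) and (484,358). The bed's top +y corners are at (424,85) and (682,98), and the pads are raised.

Run:
```python
from h import *
ci=robot.camera_info('wrist')
f=lambda u,v,z:px2w(ci,90+(u+.5)/4-.5,235+(v+.5)/4-.5-2,z)[:2]*1000
for n,q in(('p2',[(484,128),(623,135),(621,225),(484,222)]),('p1',[(484,275),(620,282),(618,362),(484,358)])):
    C=np.array([f(u,v,.041) for u,v in q]); d=C[1]-C[0]
    print(n,C.mean(0).round(1),'w',np.linalg.norm(d).round(1),'h',np.linalg.norm(C[3]-C[0]).round(1),'ang',np.degrees(np.arctan2(d[1],d[0])).round(1))
a,b=f(424,85,.044),f(682,98,.044); d=b-a;print('edge',a,b,np.linalg.norm(d),np.degrees(np.arctan2(d[1],d[0])))
e=d/np.linalg.norm(d); n=np.array([e[1],-e[0]])
for k in(40,110,180): print((a+b)/2+n*k)
# top camera, white pocket mask
t=cv2.imread('pics/raw_top.png');ct=robot.camera_info('top')
hsv=cv2.cvtColor(t,cv2.COLOR_BGR2HSV)[180:240,335:435]
m=cv2.inRange(hsv,np.array((8,120,120)),np.array((35,255,255)))
cs,_=cv2.findContours(m,cv2.RETR_EXTERNAL,cv2.CHAIN_APPROX_NONE)
m=cv2.inRange(hsv,np.array((0,0,225)),np.array((179,40,255)));cv2.imwrite('pics/m.png',m)
cs,h=cv2.findContours(m,cv2.RETR_CCOMP,cv2.CHAIN_APPROX_NONE)
for c,hh in zip(cs,h[0]):
    if cv2.contourArea(c)<100: continue
    P=np.array([px2w(ct,u+335,v+180,.043)[:2] for u,v in c.reshape(-1,2)]).astype(np.float32)*1000
    print('top',['outer','hole'][int(hh[3]>=0)],[np.round(x,1) for x in cv2.minAreaRect(P)])
```

```text
p2 [ 535.9 -207.8] w 58.4 h 44.5 ang 6.4
p1 [ 543.2 -277.1] w 59.4 h 42.3 ang 6.2
edge [ 478.75764252 -172.39813886] [ 584.75955298 -160.52357993] 106.66494349479797 6.391747097625446
[ 536.21162929 -206.21221799]
[ 544.00443448 -275.77709553]
[ 551.79723967 -345.34197308]
top outer [array([ 542.4, -276.6]), array([106.5, 222. ]), np.float64(6.4)]
top hole [array([ 534.3, -206.9]), array([66.5, 52.1]), np.float64(7.8)]
top hole [array([ 542.2, -276.5]), array([66.5, 51.8]), np.float64(7.3)]
top hole [array([ 550. , -346.1]), array([66.6, 51.4]), np.float64(6.8)]
```

```bash
python3 -m creep '[[1,[0.002,-0.0005,0.03],[0,0,0.003]],[1,[0,0,0.03],[0,0,0]],[1,[0,0,0.03],[0,0,0]],[1,[0,0,0.03],[0,0,0]],[1,[0,0,0.03],[0,0,0]],[1,[0,0,0.03],[0,0,0]],[1,[0,0,0.03],[0,0,0]],[1,[0,0,0.03],[0,0,0]],[1,[0,0,0.03],[0,0,0]],[1,[0,0,0.018],[0,0,0]],[1,[0,0,0],[0,0,0]],[1,[0,0,0],[0,0,0]],[-1,[0,0,0],[0,0,0]],[-1,[0,0,0],[0,0,0]],[-1,[0,0,0],[0,0,0]],[-1,[0,0,0],[0,0,0]],[-1,[0,0,0],[0,0,0]],[-1,[0,0,0],[0,0,0]],[-1,[0,0,0],[0,0,0]]]' 60
python3 -c "
from h import *
to(.5995,-.013,.058,9.3)"
```

```text
time: 46.25
ee_pos: [0.5994, -0.0134, 0.0615]
tcp_rot: [0.648, 0.761, -0.0, -0.0]
ft_force: [-2.9, -0.1, 4.2]
gripper_width: 0.0088
finger_force: 59.2
t 46.25 pos [599.4 -13.4  61.5] head 9.17 | shift mm [0.4 0.1 3.5] turn z -0.002 tilt fix [-0.0006 -0.     -0.    ] | F [-2.9 -0.1  4.2] w 8.8 ff 59.2 q [-0.22  0.4   1.66 -0.    1.08 -0.38]
```

```bash
python3 -m creep '[[-1,[0,0,-0.015],[0,0,0]],[-1,[0,0,-0.03],[0,0,0]],[-1,[0,0,-0.04],[0,0,0]],[-1,[0,0,-0.04],[0,0,0]],[-1,[0,0,-0.02],[0,0,0]],[-1,[0,0,0],[0,0,0]],[-1,[0,0,0],[0,0,0]]]'
python3 - <<'E'
from h import *
to(.5505,-.3468,.20,6.35)
ci=robot.camera_info('wrist');w=robot.read_camera('wrist')[:,:,::-1]; cv2.imwrite('pics/w6.png',w)
reds(w,ci,.2,(230,200,340,330))
E
```

```text
time: 47.12
ee_pos: [0.5985, -0.0131, 0.2041]
tcp_rot: [0.648, 0.761, -0.001, -0.002]
ft_force: [0.6, -0.3, -2.3]
gripper_width: 0.0091
finger_force: 58.8
t 47.12 pos [598.5 -13.1 204.1] head 9.17 | shift mm [-321.8 -100.6    4. ] turn z 0.049 tilt fix [-0.0032 -0.0014 -0.    ] | F [ 0.6 -0.3 -2.3] w 9.1 ff 58.8 q [-0.22  0.24  1.56  0.    1.35 -0.38]
tab px [284.7 281.8] w 602.1 -28.1 size 10.8 37.7 ang 9.3
```

```bash
python3 -m creep '[[-1,[-0.016,-0.005,0],[0,0,0]],[-1,[-0.032,-0.01,0],[0,0,0]],[-1,[-0.032,-0.01,0],[0,0,0]],[-1,[-0.032,-0.01,0],[0,0,0]],[-1,[-0.032,-0.01,0],[0,0,0]],[-1,[-0.032,-0.01,0],[0,0,0]],[-1,[-0.032,-0.01,0],[0,0,0]],[-1,[-0.032,-0.01,0],[0,0,0]],[-1,[-0.032,-0.01,0],[0,0,0]],[-1,[-0.032,-0.01,0],[0,0,0]],[-1,[-0.017,-0.005,0],[0,0,0.049]],[-1,[0,0,0],[0,0,0]],[-1,[0,0,0],[0,0,0]],[-1,[0,0,0],[0,0,0]]]'
python3 -c "
from h import *
to(.5505,-.3468,.20,6.35)"
```

```text
time: 48.92
ee_pos: [0.5524, -0.3449, 0.2063]
tcp_rot: [0.666, 0.746, 0.0, -0.0]
ft_force: [-0.7, 0.0, -1.9]
gripper_width: 0.0085
finger_force: 58.8
t 48.92 pos [ 552.4 -344.9  206.3] head 6.45 | shift mm [-1.6 -2.1  6.3] turn z 0.002 tilt fix [-0.     -0.0004 -0.    ] | F [-0.7  0.  -1.9] w 8.5 ff 58.8 q [-0.74  0.37  1.39  0.    1.38 -0.86]
```

```bash
python3 -m creep '[[-1,[-0.0016,-0.0021,0.02],[0,0,0.002]],[-1,[0,0,0.03],[0,0,0]],[-1,[0,0,0.025],[0,0,0]],[-1,[0,0,0.01],[0,0,0]],[-1,[0,0,0],[0,0,0]],[-1,[0,0,0],[0,0,0]]]'
python3 -c "
from h import *
to(.5505,-.3468,.0875,6.35)"
```

```text
time: 49.68
ee_pos: [0.5508, -0.3485, 0.1226]
tcp_rot: [0.667, 0.745, -0.0, 0.001]
ft_force: [0.7, 0.2, -1.8]
gripper_width: 0.0088
finger_force: 58.7
t 49.67 pos [ 550.8 -348.5  122.6] head 6.25 | shift mm [ 1.8 -0.2 35.1] turn z -0.002 tilt fix [ 0.0015  0.0018 -0.    ] | F [ 0.7  0.2 -1.8] w 8.8 ff 58.7 q [-0.75  0.45  1.46 -0.    1.23 -0.86]
```

```bash
python3 -m creep '[[-1,[0.0012,0,0.005],[0,0,0]],[-1,[0,0,0.005],[0,0,0]],[-1,[0,0,0.005],[0,0,0]],[-1,[0,0,0.005],[0,0,0]],[-1,[0,0,0],[0,0,0]],[-1,[0,0,0.003],[0,0,0]],[-1,[0,0,0.003],[0,0,0]],[-1,[0,0,0.003],[0,0,0]],[-1,[0,0,0.003],[0,0,0]],[-1,[0,0,0],[0,0,0]],[-1,[0,0,0],[0,0,0]]]'
python3 -c "
from h import *
to(.5505,-.3468,.0875,6.35)"
```

```text
time: 51.05
ee_pos: [0.5501, -0.3469, 0.0894]
tcp_rot: [0.668, 0.745, -0.0, 0.0]
ft_force: [0.2, -0.1, -2.2]
gripper_width: 0.0088
finger_force: 58.7
t 51.05 pos [ 550.1 -346.9   89.4] head 6.24 | shift mm [0.  0.4 1.9] turn z -0.002 tilt fix [ 0.0001  0.0002 -0.    ] | F [ 0.2 -0.1 -2.2] w 8.8 ff 58.7 q [-0.75  0.48  1.49 -0.    1.17 -0.86]
```

The insert entered the pocket with no side force. Pressing it down.

```bash
python3 -m creep '[[-1,[0,0,0.002],[0,0,0]],[-1,[0,0,0.002],[0,0,0]],[-1,[0,0,0.002],[0,0,0]],[-1,[0,0,0.002],[0,0,0]],[-1,[0,0,0.002],[0,0,0]],[-1,[0,0,0.001],[0,0,0]],[-1,[0,0,0],[0,0,0]],[-1,[0,0,0],[0,0,0]]]'
python3 -c "
from h import *
to(.5505,-.3468,.0795,6.35)"
```

```text
time: 52.05
ee_pos: [0.5503, -0.3472, 0.0796]
tcp_rot: [0.668, 0.745, -0.0, 0.001]
ft_force: [-1.9, 1.7, 4.9]
gripper_width: 0.0087
finger_force: 59.8
t 52.05 pos [ 550.3 -347.2   79.6] head 6.25 | shift mm [0.3 0.2 0.1] turn z -0.002 tilt fix [ 0.0006  0.0009 -0.    ] | F [-1.9  1.7  4.9] w 8.7 ff 59.8 q [-0.75  0.49  1.49 -0.    1.16 -0.86]
```

```bash
python3 -m creep '[[-1,[0,0,0.001],[0,0,0]],[-1,[0,0,0.001],[0,0,0]],[-1,[0,0,0],[0,0,0]],[-1,[0,0,0],[0,0,0]]]'
```

```text
time: 52.55
ee_pos: [0.5506, -0.3474, 0.0792]
tcp_rot: [0.667, 0.745, -0.0, 0.001]
ft_force: [-5.2, 5.4, 12.5]
gripper_width: 0.0085
finger_force: 61.0
```

```bash
python3 -m creep '[[0,[0,0,-0.002],[0,0,0]],[1,[0,0,0],[0,0,0]],[1,[0,0,0],[0,0,0]],[1,[0,0,-0.02],[0,0,0]],[1,[0,0,-0.04],[0,0,0]],[1,[0,0,-0.04],[0,0,0]],[1,[0,0,-0.04],[0,0,0]],[1,[0,0,-0.03],[0,0,0]],[1,[0,0,0],[0,0,0]],[1,[0,0,0],[0,0,0]]]'
python3 - <<'E'
from h import *
to(.627,-.111,.25,6.35)
ci=robot.camera_info('wrist');w=robot.read_camera('wrist')[:,:,::-1]; cv2.imwrite('pics/w7.png',w)
reds(w,ci,.102,(240,180,330,280))
t=robot.read_camera('top')[:,:,::-1].copy();ct=robot.camera_info('top');u,v=map(int,w2px(ct,(.625,-.108,.08)))
reds(t,ct,.083,(150,u*0+130,420,260))
E
```

```text
time: 53.8
ee_pos: [0.5497, -0.3465, 0.2479]
tcp_rot: [0.668, 0.745, 0.0, -0.0]
ft_force: [-0.6, -0.1, 0.2]
gripper_width: 0.0853
finger_force: 0.0
t 53.8 pos [ 549.7 -346.5  247.9] head 6.24 | shift mm [225.7 102.4  -2. ] turn z -0.002 tilt fix [-0.0005 -0.0006 -0.    ] | F [-0.6 -0.1  0.2] w 85.3 ff 0.0 q [-0.75  0.34  1.35  0.    1.45 -0.86]
tab px [284.6 198.6] w 551.2 -348.8 size 9.1 23.9 ang 6.6
tab px [280.4 237.4] w 448.2 20.4 size 60.3 59.9 ang 9.8
```

```bash
python3 -m creep '[[1,[0.0376,0.017,0],[0,0,0]],[1,[0.0376,0.017,0],[0,0,0]],[1,[0.0376,0.017,0],[0,0,0]],[1,[0.0376,0.017,0],[0,0,0]],[1,[0.0376,0.017,0],[0,0,0]],[1,[0.0376,0.017,0],[0,0,0]],[1,[0,0,0],[0,0,0]],[1,[0,0,0],[0,0,0]],[1,[0,0,0],[0,0,0]]]'
python3 - <<'E'
from h import *
ci=robot.camera_info('wrist');w=robot.read_camera('wrist')[:,:,::-1]; cv2.imwrite('pics/w8.png',w)
reds(w,ci,.083,(200,0,400,330))
to(.627,-.111,.0615,6.35)
E
```

```text
time: 55.02
ee_pos: [0.6264, -0.1125, 0.2478]
tcp_rot: [0.668, 0.744, -0.0, -0.0]
ft_force: [-1.0, 0.5, 0.5]
gripper_width: 0.0855
finger_force: 0.0
tab px [283.9 194.3] w 627.0 -115.0 size 10.7 24.2 ang 13.4
tab px [276.9   5.5] w 601.6 58.8 size 10.0 9.5 ang 6.2
t 55.08 pos [ 626.5 -112.5  248. ] head 6.16 | shift mm [  1.5   0.8 186.5] turn z -0.003 tilt fix [-0.0006 -0.0001 -0.    ] | F [-0.4  0.1  1. ] w 85.4 ff 0.0 q [-0.37  0.31  1.39 -0.    1.45 -0.47]
```

```bash
python3 -m creep '[[1,[0,0.0005,0.03],[0,0,-0.09]],[1,[0,0,0.03],[0,0,0]],[1,[0,0,0.03],[0,0,0]],[1,[0,0,0.03],[0,0,0]],[1,[0,0,0.03],[0,0,0]],[1,[0,0,0.025],[0,0,0]],[1,[0,0,0.012],[0,0,0]],[1,[0,0,0],[0,0,0]],[1,[0,0,0],[0,0,0]],[-1,[0,0,0],[0,0,0]],[-1,[0,0,0],[0,0,0]],[-1,[0,0,0],[0,0,0]],[-1,[0,0,0],[0,0,0]],[-1,[0,0,0],[0,0,0]],[-1,[0,0,0],[0,0,0]],[-1,[0,0,0],[0,0,0]]]' 60
python3 -c "
from h import *
to(.627,-.112,.0615,11.5)"
python3 -m creep '[[-1,[0,0,-0.015],[0,0,0]],[-1,[0,0,-0.03],[0,0,0]],[-1,[0,0,-0.04],[0,0,0]],[-1,[0,0,-0.04],[0,0,0]],[-1,[0,0,-0.02],[0,0,0]],[-1,[0,0,0],[0,0,0]],[-1,[0,0,0],[0,0,0]]]'
python3 - <<'E'
from h import *
to(.5427,-.2773,.206,6.35)
ci=robot.camera_info('wrist');w=robot.read_camera('wrist')[:,:,::-1]; cv2.imwrite('pics/w9.png',w)
reds(w,ci,.2,(230,200,340,330))
E
```

```text
time: 57.08
ee_pos: [0.6271, -0.1113, 0.0611]
tcp_rot: [0.633, 0.774, -0.0, -0.0]
ft_force: [-0.3, -0.6, -0.6]
gripper_width: 0.0087
finger_force: 60.6
t 57.08 pos [ 627.1 -111.3   61.1] head 11.4 | shift mm [-0.6 -0.3 -0.4] turn z -0.002 tilt fix [-0.0005 -0.0002 -0.    ] | F [-0.3 -0.6 -0.6] w 8.7 ff 60.6 q [-0.37  0.49  1.54 -0.    1.11 -0.56]
time: 57.95
ee_pos: [0.6263, -0.111, 0.2041]
tcp_rot: [0.633, 0.774, -0.001, -0.002]
ft_force: [-0.1, -0.4, -3.0]
gripper_width: 0.0088
finger_force: 60.4
t 57.95 pos [ 626.3 -111.   204.1] head 11.4 | shift mm [-146.5 -114.8   -1.8] turn z 0.088 tilt fix [-0.003  -0.0019 -0.    ] | F [-0.1 -0.4 -3. ] w 8.8 ff 60.4 q [-0.37  0.34  1.44  0.    1.37 -0.56]
tab px [283.7 284.2] w 630.5 -126.7 size 10.9 36.0 ang 11.5
```

```bash
python3 -m creep '[[-1,[-0.016,-0.012,0],[0,0,0]],[-1,[-0.03,-0.024,0],[0,0,0]],[-1,[-0.03,-0.024,0],[0,0,0]],[-1,[-0.03,-0.024,0],[0,0,0]],[-1,[-0.024,-0.019,0],[0,0,0]],[-1,[-0.016,-0.012,0],[0,0,0.088]],[-1,[0,0,0],[0,0,0]],[-1,[0,0,0],[0,0,0]],[-1,[0,0,0],[0,0,0]]]'
python3 -c "
from h import *
to(.5427,-.2766,.1226,6.35)"
```

```text
time: 59.12
ee_pos: [0.5437, -0.2765, 0.2061]
tcp_rot: [0.666, 0.746, 0.0, -0.0]
ft_force: [-0.6, 0.9, -1.2]
gripper_width: 0.0087
finger_force: 60.3
t 59.12 pos [ 543.7 -276.5  206.1] head 6.46 | shift mm [-0.  -1.  83.5] turn z 0.002 tilt fix [-0.0002 -0.0004 -0.    ] | F [-0.6  0.9 -1.2] w 8.7 ff 60.3 q [-0.67  0.27  1.52  0.    1.35 -0.78]
```

```bash
python3 -m creep '[[-1,[0,-0.001,0.02],[0,0,0.002]],[-1,[0,0,0.03],[0,0,0]],[-1,[0,0,0.025],[0,0,0]],[-1,[0,0,0.008],[0,0,0]],[-1,[0,0,0],[0,0,0]],[-1,[0,0,0],[0,0,0]],[-1,[0,0,0],[0,0,0]]]'
python3 -c "
from h import *
to(.5427,-.2766,.0895,6.35)"
```

```text
time: 60.0
ee_pos: [0.5432, -0.2779, 0.1246]
tcp_rot: [0.668, 0.745, 0.0, 0.001]
ft_force: [0.4, 0.3, -2.2]
gripper_width: 0.0088
finger_force: 60.3
t 60.0 pos [ 543.2 -277.9  124.6] head 6.25 | shift mm [ 1.4 -0.4 35.1] turn z -0.002 tilt fix [ 0.0016  0.0016 -0.    ] | F [ 0.4  0.3 -2.2] w 8.8 ff 60.3 q [-0.67  0.34  1.59 -0.    1.2  -0.78]
```

```bash
python3 -m creep '[[-1,[0.0008,-0.0003,0.005],[0,0,0]],[-1,[0,0,0.005],[0,0,0]],[-1,[0,0,0.005],[0,0,0]],[-1,[0,0,0.005],[0,0,0]],[-1,[0,0,0],[0,0,0]],[-1,[0,0,0.003],[0,0,0]],[-1,[0,0,0.003],[0,0,0]],[-1,[0,0,0.003],[0,0,0]],[-1,[0,0,0.003],[0,0,0]],[-1,[0,0,0.002],[0,0,0]],[-1,[0,0,0],[0,0,0]],[-1,[0,0,0],[0,0,0]]]'
python3 -c "
from h import *
to(.5427,-.2766,.0895,6.35)"
```

```text
time: 61.5
ee_pos: [0.5422, -0.2767, 0.0894]
tcp_rot: [0.668, 0.745, -0.0, 0.0]
ft_force: [-0.0, 0.7, -1.3]
gripper_width: 0.0085
finger_force: 60.3
t 61.5 pos [ 542.2 -276.7   89.4] head 6.25 | shift mm [-0.   0.5 -0.1] turn z -0.002 tilt fix [ 0.0002  0.0002 -0.    ] | F [-0.   0.7 -1.3] w 8.5 ff 60.3 q [-0.67  0.39  1.62 -0.    1.14 -0.78]
```

Insert is in pocket 1, again with no side force. Pressing.

```bash
python3 -m creep '[[-1,[0,0,0.002],[0,0,0]],[-1,[0,0,0.002],[0,0,0]],[-1,[0,0,0.002],[0,0,0]],[-1,[0,0,0.002],[0,0,0]],[-1,[0,0,0.002],[0,0,0]],[-1,[0,0,0.002],[0,0,0]],[-1,[0,0,0.001],[0,0,0]],[-1,[0,0,0],[0,0,0]],[-1,[0,0,0],[0,0,0]]]'
```

```text
time: 62.62
ee_pos: [0.5426, -0.2771, 0.0789]
tcp_rot: [0.667, 0.745, -0.0, 0.001]
ft_force: [-5.3, 2.7, 12.2]
gripper_width: 0.0087
finger_force: 62.3
```

```bash
python3 -m creep '[[0,[0,0,-0.002],[0,0,0]],[1,[0,0,0],[0,0,0]],[1,[0,0,0],[0,0,0]],[1,[0,0,-0.02],[0,0,0]],[1,[0,0,-0.04],[0,0,0]],[1,[0,0,-0.04],[0,0,0]],[1,[0,0,-0.04],[0,0,0]],[1,[0,0,-0.03],[0,0,0]],[1,[0.045,0.012,0],[0,0,0]],[1,[0.045,0.012,0],[0,0,0]],[1,[0.045,0.012,0],[0,0,0]],[1,[0.045,0.012,0],[0,0,0]],[1,[0.045,0.012,0],[0,0,0]],[1,[0.045,0.012,0],[0,0,0]],[1,[0.045,0.012,0],[0,0,0]],[1,[0,0,0],[0,0,-0.12]],[1,[0,0,0],[0,0,0]],[1,[0,0,0],[0,0,0]]]'
python3 - <<'E'
from h import *
ci=robot.camera_info('wrist');w=robot.read_camera('wrist')[:,:,::-1]; cv2.imwrite('pics/w10.png',w)
reds(w,ci,.083,(200,0,400,340))
to(.599,.073,.0615,13.5)
E
```

```text
time: 64.88
ee_pos: [0.5915, 0.0452, 0.249]
tcp_rot: [0.623, 0.782, 0.0, 0.0]
ft_force: [-0.3, -0.2, -0.4]
gripper_width: 0.0852
finger_force: 0.0
tab px [296.  169.9] w 599.3 70.9 size 10.6 23.2 ang 13.4
t 64.92 pos [591.4  45.1 248.8] head 12.98 | shift mm [ 25.5  13.6 187.3] turn z -0.009 tilt fix [ 0.0006  0.0003 -0.    ] | F [ 0.3  0.7 -0.4] w 85.2 ff 0.0 q [-0.13  0.19  1.52 -0.    1.42 -0.35]
```

```bash
python3 -m creep '[[1,[0.0255,0.0136,0],[0,0,0]],[1,[0,0,0.03],[0,0,0]],[1,[0,0,0.03],[0,0,0]],[1,[0,0,0.03],[0,0,0]],[1,[0,0,0.03],[0,0,0]],[1,[0,0,0.03],[0,0,0]],[1,[0,0,0.025],[0,0,0]],[1,[0,0,0.012],[0,0,0]],[1,[0,0,0],[0,0,0]],[1,[0,0,0],[0,0,0]],[-1,[0,0,0],[0,0,0]],[-1,[0,0,0],[0,0,0]],[-1,[0,0,0],[0,0,0]],[-1,[0,0,0],[0,0,0]],[-1,[0,0,0],[0,0,0]],[-1,[0,0,0],[0,0,0]],[-1,[0,0,0],[0,0,0]]]' 60
python3 -c "
from h import *
to(.599,.073,.0615,13.5)"
python3 -m creep '[[-1,[0,0,-0.015],[0,0,0]],[-1,[0,0,-0.03],[0,0,0]],[-1,[0,0,-0.04],[0,0,0]],[-1,[0,0,-0.04],[0,0,0]],[-1,[0,0,-0.02],[0,0,0]],[-1,[0,0,0],[0,0,0]],[-1,[0,0,0],[0,0,0]]]'
python3 - <<'E'
from h import *
to(.535,-.2075,.206,6.35)
ci=robot.camera_info('wrist');w=robot.read_camera('wrist')[:,:,::-1]; cv2.imwrite('pics/w11.png',w)
reds(w,ci,.2,(230,200,340,330))
E
```

```text
time: 67.05
ee_pos: [0.5987, 0.0736, 0.0613]
tcp_rot: [0.622, 0.783, -0.0, -0.0]
ft_force: [-0.1, 0.4, 1.0]
gripper_width: 0.0087
finger_force: 60.3
t 67.05 pos [598.7  73.6  61.3] head 13.12 | shift mm [-0.7  0.1 -0.2] turn z -0.007 tilt fix [-0.0002 -0.0001 -0.    ] | F [-0.1  0.4  1. ] w 8.7 ff 60.3 q [-0.08  0.41  1.64  0.    1.08 -0.31]
time: 67.92
ee_pos: [0.5977, 0.0737, 0.2042]
tcp_rot: [0.622, 0.783, -0.001, -0.001]
ft_force: [-0.3, -0.4, -2.6]
gripper_width: 0.0087
finger_force: 60.0
t 67.92 pos [597.7  73.7 204.2] head 13.12 | shift mm [-259.6 -124.8   -1.7] turn z 0.118 tilt fix [-0.0033 -0.001  -0.    ] | F [-0.3 -0.4 -2.6] w 8.7 ff 60.0 q [-0.08  0.25  1.54 -0.    1.35 -0.31]
tab px [284.1 282.6] w 602.0 59.5 size 10.8 35.2 ang 13.3
```

```bash
python3 -m creep '[[-1,[-0.015,-0.007,0],[0,0,0]],[-1,[-0.03,-0.0145,0],[0,0,0]],[-1,[-0.03,-0.0145,0],[0,0,0]],[-1,[-0.03,-0.0145,0],[0,0,0]],[-1,[-0.03,-0.0145,0],[0,0,0]],[-1,[-0.03,-0.0145,0],[0,0,0]],[-1,[-0.03,-0.0145,0],[0,0,0]],[-1,[-0.03,-0.0145,0],[0,0,0]],[-1,[-0.02,-0.009,0],[0,0,0]],[-1,[-0.0145,-0.007,0],[0,0,0.118]],[-1,[0,0,0],[0,0,0]],[-1,[0,0,0],[0,0,0]],[-1,[0,0,0],[0,0,0]]]'
python3 -c "
from h import *
to(.535,-.2073,.1226,6.35)"
```

```text
time: 69.6
ee_pos: [0.5366, -0.2066, 0.2062]
tcp_rot: [0.666, 0.746, 0.0, -0.0]
ft_force: [-0.5, 0.6, -2.6]
gripper_width: 0.0089
finger_force: 60.0
t 69.6 pos [ 536.6 -206.6  206.2] head 6.47 | shift mm [-0.6 -1.6 83.6] turn z 0.002 tilt fix [-0.0001 -0.0004 -0.    ] | F [-0.5  0.6 -2.6] w 8.9 ff 60.0 q [-0.58  0.18  1.63  0.    1.34 -0.69]
```

```bash
python3 -m creep '[[-1,[0,-0.0014,0.02],[0,0,0.002]],[-1,[0,0,0.03],[0,0,0]],[-1,[0,0,0.025],[0,0,0]],[-1,[0,0,0.008],[0,0,0]],[-1,[0,0,0],[0,0,0]],[-1,[0,0,0],[0,0,0]],[-1,[0,0,0],[0,0,0]]]'
python3 -c "
from h import *
to(.535,-.2073,.0895,6.35)"
```

```text
time: 70.47
ee_pos: [0.5358, -0.2079, 0.1245]
tcp_rot: [0.667, 0.745, 0.0, 0.001]
ft_force: [-0.5, -0.5, -2.3]
gripper_width: 0.0087
finger_force: 60.0
t 70.47 pos [ 535.8 -207.9  124.5] head 6.25 | shift mm [ 0.8 -0.8 35. ] turn z -0.002 tilt fix [ 0.0017  0.0014 -0.    ] | F [-0.5 -0.5 -2.3] w 8.7 ff 60.0 q [-0.58  0.26  1.7   0.    1.18 -0.69]
```

```bash
python3 -m creep '[[-1,[0.0003,-0.0003,0.005],[0,0,0]],[-1,[0,0,0.005],[0,0,0]],[-1,[0,0,0.005],[0,0,0]],[-1,[0,0,0.005],[0,0,0]],[-1,[0,0,0],[0,0,0]],[-1,[0,0,0.003],[0,0,0]],[-1,[0,0,0.003],[0,0,0]],[-1,[0,0,0.003],[0,0,0]],[-1,[0,0,0.003],[0,0,0]],[-1,[0,0,0.002],[0,0,0]],[-1,[0,0,0],[0,0,0]],[-1,[0,0,0],[0,0,0]]]'
python3 -c "
from h import *
to(.535,-.2073,.0895,6.35)"
```

```text
time: 71.97
ee_pos: [0.5348, -0.2073, 0.0894]
tcp_rot: [0.668, 0.745, 0.0, 0.0]
ft_force: [-0.4, 0.3, -1.2]
gripper_width: 0.0086
finger_force: 60.0
t 71.97 pos [ 534.8 -207.3   89.4] head 6.25 | shift mm [ 0.   0.2 -0.1] turn z -0.002 tilt fix [ 0.0002  0.0002 -0.    ] | F [-0.4  0.3 -1.2] w 8.6 ff 60.0 q [-0.58  0.3   1.72 -0.    1.12 -0.69]
```

```bash
python3 -m creep '[[-1,[0,0,0.002],[0,0,0]],[-1,[0,0,0.002],[0,0,0]],[-1,[0,0,0.002],[0,0,0]],[-1,[0,0,0.002],[0,0,0]],[-1,[0,0,0.002],[0,0,0]],[-1,[0,0,0.002],[0,0,0]],[-1,[0,0,0.001],[0,0,0]],[-1,[0,0,0],[0,0,0]],[-1,[0,0,0],[0,0,0]]]'
```

```text
time: 73.1
ee_pos: [0.5355, -0.2077, 0.0791]
tcp_rot: [0.667, 0.745, -0.0, 0.001]
ft_force: [-6.1, 2.4, 15.4]
gripper_width: 0.0084
finger_force: 62.4
```

```bash
python3 -m creep '[[0,[0,0,-0.002],[0,0,0]],[1,[0,0,0],[0,0,0]],[1,[0,0,0],[0,0,0]],[1,[0,0,-0.02],[0,0,0]],[1,[0,0,-0.04],[0,0,0]],[1,[0,0,-0.05],[0,0,0]],[1,[0,0,-0.05],[0,0,0]],[1,[0,0,-0.05],[0,0,0]],[1,[0,0,-0.05],[0,0,0]],[1,[0.045,-0.023,0],[0,0,0]],[1,[0.045,-0.023,0],[0,0,0]],[1,[0.045,-0.023,0],[0,0,0]],[1,[0.045,-0.023,0],[0,0,0]],[1,[0.045,-0.023,0],[0,0,0]],[1,[0.045,-0.023,0],[0,0,0]],[1,[0.045,-0.015,0],[0,0,0]],[1,[0.045,-0.005,0],[0,0,0]],[1,[0.045,0,0],[0,0,0]],[1,[0,0,0],[0,0,0]],[1,[0,0,0],[0,0,0]]]'
python3 - <<'E'
from h import *
to(.4,.2,.35)
t=robot.read_camera('scene')[:,:,::-1];p=robot.read_camera('top')[:,:,::-1]
cv2.imwrite('pics/raw_f.png',t);cv2.imwrite('pics/raw_ft.png',p)
cs=robot.camera_info('scene');ct=robot.camera_info('top')
for n,pk in(('p0',(.5505,-.3468)),('p1',(.5427,-.2773)),('p2',(.535,-.2078))):
    u,v=map(int,w2px(ct,(*pk,.1)))
    hsv=cv2.cvtColor(np.ascontiguousarray(p),cv2.COLOR_BGR2HSV)[v-10:v+10,u-10:u+10]
    m=cv2.inRange(hsv,np.array((0,170,90)),np.array((5,255,255)));ys,xs=np.nonzero(m)
    print(n,len(xs),px2w(ct,xs.mean()+u-10,ys.mean()+v-10,.1)*1000)
c=lambda i,q,U,w=60,h=60:cv2.resize(i[int(U[1])-h:int(U[1])+h,int(U[0])-w:int(U[0])+w],(400,400),interpolation=cv2.INTER_CUBIC)
cv2.imwrite('pics/fin.png',np.hstack([c(t,0,w2px(cs,(.543,-.277,.05)),50,50),c(t,0,w2px(cs,(.446,.017,.1)),50,50)]))
E
```

```text
time: 75.6
ee_pos: [0.3336, 0.1779, 0.3381]
tcp_rot: [0.667, 0.745, -0.0, 0.0]
ft_force: [-0.4, -0.3, 0.0]
gripper_width: 0.0853
finger_force: 0.0
t 75.6 pos [333.6 177.9 338.1] head 6.27 | shift mm [ 14.7  68.4 -11.9] turn z -0.0 tilt fix [-0.0004  0.0005  0.    ] | F [-0.4 -0.3  0. ] w 85.3 ff 0.0 q [ 0.17 -0.44  1.92 -0.    1.65  0.06]
p0 30 [ 551.38222693 -343.77109892  100.        ]
p1 35 [ 543.05456525 -275.08849144  100.        ]
p2 36 [ 536.23344458 -205.06884678  100.        ]
```

View pics/fin.png

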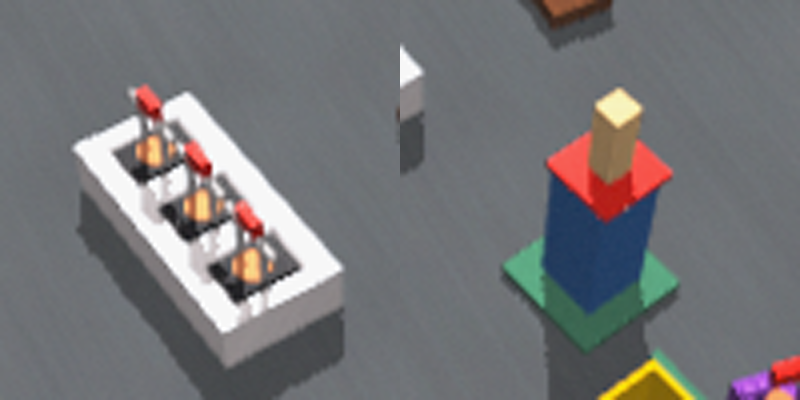

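The final crops show all three inserts upright with block tops level with the bed. The rod hangs hook-down in its stand with the collar flat on the tube. The arm is clear of everything, so I'm handing in.

```bash
python3 -c "
from plant import robot
print(robot.job_done())"
```

```text
the job is handed in; nothing more can be done
None
```

I fetched all three inserts from the tank with the hook rod, set each upright in a bed pocket and pressed it flush, and hung the rod back in its stand; I handed the job in at about 76 s, and the hand-in gave no verdict.

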